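Charge the lens-room polisher through its tilting cup, pin the cup and start the bowl

TASK

Put the brass wing screw from the shelf in the polisher's tilting cup with the one already there, then push its red bar towards the bowl, past the latch and right over, so that both screws drop into the bowl, and draw back to let the cup swing home. Take the R-clip from its block and push its straight leg down through the cross-hole of the brass axle sleeve until its bent leg has snapped round the sleeve, so the cup cannot shake over, and let go of it; only then throw the porcelain switch over to start the polisher. Leave everything else on the shelf where it stands.

Things in the scene. Friction and masses are not known exactly. Their poses are not given: they have to be found in the camera images.
- polisher: Bench vibratory polisher, fixed: grey base 370 x 250 x 12 mm, blue bowl, and before it a sheet-metal tilting cup between two steel uprights (y +-52 to 57 mm, tops 11 mm above the axle; latch and axle end on the left, to y 108 mm). Origin: on the shelf below the middle of the cup's axle, which runs along y, 228 mm up. x points from cup to bowl (the way it dumps), y left, z up.
- cup (a joint): Turn of the cup about its axle: 0 = home, upright and latched; grows as it tips to the bowl; stop at 1.70 rad, where it pours out. The latch gives way between about 0.05 and 0.3 rad. A spring (0.28 N m at home, 0.40 N m at the stop) swings it home through the latch in about 1 s when let go. Some 5 to 10 N at the bar tip it.
- cup_floor (a point): Middle of the cup's inner floor; home: 188 mm above the shelf, 22.5 mm from the axle in the polisher's -x. Frame turns with the cup, equals the polisher's when home. Cup inside: 90 mm wide (y), 65 mm deep, floor 55 mm long (x +-27 mm of here); rear wall upright, front wall sloping out, so the mouth spans x -27 to +92 mm. Walls 3 mm.
- push_bar (a point): Middle of the red push bar on the cup's back: a sleeve that turns freely on its rod, 12 mm thick, 74 mm long along y, 110 mm from the axle, carried at its ends by 8 mm rods. Home: 83 mm from the axle in the polisher's -x, 72 mm above it, 300 mm above the shelf; tipping swings it up over the axle and down to the mirrored place on the bowl's side.
- bowl (a point): Middle of the bowl at the level bed of polishing stones, 100 mm above the shelf. Bowl inner radius 111 mm at the bed, 124 mm at the rim, 50 mm higher; a blue cone of 30 mm radius, 42 mm high, stands in the middle. Frame as the polisher's.
- cross_hole (a point): Centre of the vertical cross-hole through the brass axle sleeve (20 mm thick, along y, on the cup's right, polisher y -57 to -115 mm). The hole is 8.5 mm wide, at polisher y -95 mm, on the axle's height; its mouth is 10 mm higher. Open right through only with the cup home. Frame as the polisher's.
- screw_a: Brass clamp screw with wing head, lying on the shelf: round shank 10 mm thick, 44 mm long, along its x axis from -14 mm (head end) to +30 mm (tip); wings flat, 5 mm thick, 47 mm across (y), at x -16 to -1 mm. Origin on its underside, 5 mm below the shank's axis. Shank free to grip: x 0 to 30 mm. 45 g.
- screw_b: The same kind of screw, already lying in the cup; same frame.
- clip: R-clip of 5 mm steel wire, upright, coil up. Origin: tip of its straight leg, which runs up z. Double coil 22 mm across, 10 mm thick along y (flat faces to grip), centre x 8.5, z 66 mm. Bent leg on the +x side: neck z 46, belly z 30, nip z 16, flared end x 15.5, z 2 mm. Home: tip 30 mm below the sleeve's axis, x axis along or against the polisher's. 5 to 8 N push it on. 42 g.
- clip_leg (a joint): Springing out of the clip's bent leg: 0 = relaxed (as in the block); under 0.05 again once snapped round the sleeve; about 0.1 rad while its nip rides over the sleeve.
- clip_block: Dark wooden block, fixed, 70 x 44 mm (x, y), 50 mm high. The clip stands in its slot (26 x 7 mm, 38 mm deep), x axes alike, leg above the block's origin, which is on the shelf, 7.5 mm in -x from under the block's middle.
- switch_base: White porcelain toggle switch on a round wooden foot (92 mm across), fixed, 36 mm high. Origin on the shelf under its centre. The brass lever swings in its x-z plane.
- switch (a joint): Lever of the switch, hinged 36 mm above the shelf: 0 = off, leaning 0.5 rad to the base's -x side; 1.0 = on, leaning 0.5 rad to its +x side. It stays where it is left; about 2 N at the tip moves it.
- lever_tip (a point): Centre of the 15 mm brass ball at the lever's end, 48 mm from the hinge.
- filter: Bystander: yellow filter disc in a steel ring, 94 mm across, 8 mm high, lying flat. Origin under its centre.
- float_valve: Bystander: copper float valve, 72 mm ball on an arm, 240 mm long over all (x from -119 to +121 mm). Origin on the shelf.
- tin: Bystander: open round tin of polishing stones, 94 mm across, 36 mm high. Origin under its centre.
- cleaner: Bystander: bottle of lens cleaner, 52 mm across, 130 mm high. Origin under its centre.
- brush: Bystander: hand brush lying flat along its x axis.
- prism: Bystander: glass prism bar with brass ends, 132 x 22 x 20 mm, lying flat.
There are look-alikes about, which are no part of the job. What is shaped like the screw_a but blue or grey is not meant.

How it is judged:
On the way, in this order (a step that is already met when the one before it is completed fails the run):
1. both screws lie in the cup, let go (x of screw_a in the frame of cup_floor between -0.036 and 0.09 m and y of screw_a in the frame of cup_floor between -0.046 and 0.046 m and z of screw_a in the frame of cup_floor between -0.006 and 0.05 m and x of screw_b in the frame of cup_floor between -0.036 and 0.09 m and y of screw_b in the frame of cup_floor between -0.046 and 0.046 m and z of screw_b in the frame of cup_floor between -0.006 and 0.05 m and contact force between the fingers and screw_a below 0.1 N and value of joint cup below 0.05 rad), for 0.2 s.
2. the cup has been pushed past its latch and right over (at least 1.5 rad) (value of joint cup above 1.5 rad), for 0.1 s.
3. both screws are in the bowl and the cup is back home and untouched (horizontal distance between each of screw_a, screw_b and bowl below 0.122 m and z of each of screw_a, screw_b in the frame of bowl below 0.045 m and value of joint cup below 0.05 rad and contact force between the fingers and polisher below 0.1 N), for 0.2 s.
4. the R-clip is through the cross-hole, snapped round the sleeve and let go, the cup home (horizontal distance between clip and cross_hole below 0.006 m and z of clip in the frame of cross_hole between -0.037 and -0.023 m and angle between clip's own z axis and vertical below 0.15 rad and value of joint each of clip_leg, cup below 0.05 rad and contact force between the fingers and clip below 0.1 N), for 0.2 s.
5. the switch is thrown on (value of joint switch above 0.85 rad), for 0.2 s.
At the end, for the whole second after the job is handed in: Both screws lie still in the bowl; the cup is home (under 0.05 rad); the R-clip stands still in the cross-hole (leg within 6 mm of its axis, tip 23 to 37 mm below the sleeve's axis, upright within 0.15 rad, bent leg closed to under 0.05 rad); the switch is on (over 0.85 rad) (horizontal distance between each of screw_a, screw_b and bowl below 0.122 m and z of each of screw_a, screw_b in the frame of bowl below 0.045 m and value of joint each of cup, clip_leg below 0.05 rad and horizontal distance between clip and cross_hole below 0.006 m and z of clip in the frame of cross_hole between -0.037 and -0.023 m and angle between clip's own z axis and vertical below 0.15 rad and value of joint switch above 0.85 rad and linear speed of each of screw_a, screw_b, clip below 0.03 m/s); the robot touches nothing.
It fails at once if another thing on the shelf (filter, float valve, tin, bottle, brush or prism) is shifted by more than 25 mm (distance of any of filter, float_valve, tin, cleaner, brush, prism from where it was at the start of the episode above 0.025 m).
It also fails if it takes over 72 s, if anything falls off the work surface, if the arm or the gripper's body presses on something with over 40 N, if the wrist force passes 120 N, or if a joint passes its speed limit or range.

ROBOT

A 7-joint arm with a two-finger parallel gripper is mounted at the origin on the work surface. World frame = base frame: x ahead of the robot, y to its left, z up, the work surface at z = 0. Lengths are in m, angles in rad, forces in N, time in s.
With the tool pointing down it reaches from about 0.4 to 0.85 m from the base axis. Payload 10.4 kg.
Tool frame: the origin (TCP) lies midway between the tips of the shut fingers; the grasp point (between the pads) lies 19 mm behind it; z points along the fingers, y is the direction in which the jaws open and shut (so a half turn about z gives the same grasp; the last joint's range is limited). The gripper opens to 85 mm and grips with 20 to 120 N. Pads are 22 mm wide; open, the fingers measure 114 mm over their backs; the gripper's body (76 mm by 85 mm) begins 54 mm behind the grasp point. The pads swing forward as they close: fully open they stand 13 mm farther back than shut.
Start: joints at [1.273, 0.332, -0.065, 1.46, 0.022, 1.35, -0.088], TCP at [0.17, -0.602, 0.231] pointing down, gripper open.
Joint ranges: [-2.6, 2.6], [-0.5, 2.12], [-1.47, 1.34], [0.16, 2.42], [-1.27, 4.41], [0.06, 2.06], [-2.6, 2.6]. Speed limits (rad/s): [2.22, 2.22, 2.79, 2.79, 3.14, 3.14, 3.14].

INTERFACE

Orientations are given as a unit quaternion [x, y, z, w].
In Python, from workcell import manip, viewer gives the robot as it stands.
- The arm moves only by the tool move_arm, never from a script. Its argument "deltas" is a list of rows, each a list of 7 numbers: the shift along the tool's x, y, z in m, then the turn, a rotation vector about the tool's x, y, z in degrees, then the opening, from -1 (shut) to 1 (fully open). In form: [[dx, dy, dz, wx, wy, wz, gripper], ...]. A call has 1 to 10 rows; each row shifts and turns the commanded pose from where the row before left it, along the tool's axes as they then stand; what a row does not reach is not made up. A row lasts 1/8 s, in which the tool goes at most 62.5 mm and 10.7 degrees, less where a joint would pass 70% of its speed; a pose out of reach is approached as far as the arm can. A call with a gripper value outside its range is refused whole. The fingers move at their own pace and stop on an object; "force" is the grip in N (left out, the last holds). Time passes only in rows, so rows that do not move let the fingers close. It gives the time, the measured TCP pose, the force and the opening at its end, in the units of the state.
- manip.get_obs(): the state, without advancing time (a new reading comes with each control period).
- viewer.camera(name): name is "side" or "top"; returns (picture, depth): 384x512x3 uint8, red, green, blue; 384x512 float32, m along the optical axis (not along the pixel's ray), 0 where there is no reading.
- viewer.calibration(name): a dict with "fx", "fy", "cx", "cy" (pixels), "dist" ([k1, k2, p1, p2, k3] as OpenCV has them; the pictures are not rectified), "R" (3x3) and "t" (3): a world point X has camera coordinates R X + t. Camera axes: x right, y down, z forward; pixel columns grow to the right and rows downward; lengths in m; the calibration is good to about 2 mm. A picture is of the moment at which its call begins. calibration takes no time and is no camera call.
- manip.hand_in(): hands the job in, once; it reports no verdict.
The state is a dict: "clock": time; "joint_pos": joint angles; "joint_velocities": joint speeds; "tau": joint torques, N m; "position": TCP position; "ee_rot": TCP orientation; "ft_force": force on the tool from outside, world axes, zero at the start; "torque": the same for the moment, N m; "grip_width": opening from 0.0 (shut) to 1.0 (fully open).
Only numpy, scipy, OpenCV 4.12 (cv2) and the standard library are available. Lean on these libraries where they do the work, as an engineer would, in place of code of your own. Each camera call takes 0.05 s, during which the arm holds its last target.

## Working session

There is one attempt and no reset: what is moved stays moved. The work goes in short steps, Python scripts to look and compute and a tool call to move; the robot and the scene stay as the last step left them, time stands still between calls to the robot, and variables do not carry over. Pictures are saved under pics/ and viewed, and the job is handed in when it is done.

Besides the shell and the picture viewer there is one more tool, called in YAML: its name, and indented under it one key for each argument. move_arm: Moves the arm, as the interface text tells. Its arguments: {"type":"object","properties":{"deltas":{"type":"array"},"force":{"type":"number"}},"required":["deltas"]}

```bash
ls; mkdir -p pics
cat > h.py <<'E'
import numpy as np, cv2
from workcell import manip, viewer
def snap(n,tag):
    p,d=viewer.camera(n); cv2.imwrite(f'pics/{tag}.png',p[:,:,::-1]); np.savez(f'pics/{tag}.npz',p=p,d=d); return p,d
def P(tag,n,u,v,depth=None,r=1):
    c=viewer.calibration(n); d=np.load(f'pics/{tag}.npz')['d']
    K=np.array([[c['fx'],0,c['cx']],[0,c['fy'],c['cy']],[0,0,1.]])
    xy=cv2.undistortPoints(np.array([[[u,v]]],float),K,np.array(c['dist'],float))[0,0]
    if depth is None:
        w=d[int(round(v))-r:int(round(v))+r+1,int(round(u))-r:int(round(u))+r+1]; depth=np.median(w[w>0])
    X=np.array([xy[0]*depth,xy[1]*depth,depth]); R=np.array(c['R']); return R.T@(X-np.array(c['t']))
def Pz(n,u,v,z):
    a=P0(n,u,v,1.);c=viewer.calibration(n); o=-np.array(c['R']).T@np.array(c['t'])
    return o+(a-o)*(z-o[2])/(a[2]-o[2])
def P0(n,u,v,depth):
    c=viewer.calibration(n)
    K=np.array([[c['fx'],0,c['cx']],[0,c['fy'],c['cy']],[0,0,1.]])
    xy=cv2.undistortPoints(np.array([[[u,v]]],float),K,np.array(c['dist'],float))[0,0]
    return np.array(c['R']).T@(np.array([xy[0],xy[1],1])*depth-np.array(c['t']))
def proj(n,X):
    c=viewer.calibration(n)
    K=np.array([[c['fx'],0,c['cx']],[0,c['fy'],c['cy']],[0,0,1.]])
    return cv2.projectPoints(np.array(X,float).reshape(-1,1,3),cv2.Rodrigues(np.array(c['R'],float))[0],np.array(c['t'],float),K,np.array(c['dist'],float))[0][:,0]
def crop(tag,out,u0,v0,u1,v1,s):
    p=cv2.imread(f'pics/{tag}.png')[v0:v1,u0:u1]; cv2.imwrite(f'pics/{out}.png',cv2.resize(p,None,fx=s,fy=s,interpolation=cv2.INTER_CUBIC))
E
python3 - <<'E'
from h import *
snap('top','t0');snap('side','s0')
print(manip.get_obs())
for n in('top','side'):
    c=viewer.calibration(n);print(n,c, -np.array(c['R']).T@np.array(c['t']))
E
```

```text
pics
{'clock': 0.1, 'joint_pos': array([ 1.2733749 ,  0.33280702, -0.06471079,  1.46084275,  0.0215909 ,
        1.34988275, -0.08851306]), 'joint_velocities': array([ 0.00043223, -0.00269382, -0.00035882, -0.00218204,  0.00093883,
       -0.00027123,  0.0017586 ]), 'tau': array([ 2.01530900e-03, -6.26750207e+01,  4.96443012e-02, -3.92425919e+01,
        1.64340797e-02,  7.10924607e-03, -8.78154492e-05]), 'position': array([ 0.1695284 , -0.60123183,  0.23060351]), 'ee_rot': array([ 9.90572840e-01,  1.36985625e-01, -1.06360711e-04, -6.13276613e-04]), 'ft_force': array([ 0.40125903, -0.29201855,  0.10039021]), 'torque': array([ 0.0287601 , -0.01653675,  0.01366119]), 'grip_width': 1.001656964780907}
top {'fx': 458.9353563856227, 'fy': 458.9353563856227, 'cx': 255.52843545020843, 'cy': 192.63455752619515, 'dist': array([-0.0875626,  0.       ,  0.       ,  0.       ,  0.       ]), 'R': array([[ 0.01713181, -0.99984881,  0.00297637],
       [-0.99533515, -0.01733699, -0.0949071 ],
       [ 0.09494436, -0.00133656, -0.99548168]]), 't': array([-0.01427061,  0.54865992,  1.85302405])} [ 0.37041081 -0.00227966  1.8967657 ]
side {'fx': 361.36046988595734, 'fy': 361.36046988595734, 'cx': 257.04340336100296, 'cy': 189.65543984949423, 'dist': array([-0.01752727,  0.        ,  0.        ,  0.        ,  0.        ]), 'R': array([[-0.72388796, -0.68950679, -0.02380345],
       [-0.38840862,  0.43580541, -0.81191895],
       [ 0.57019731, -0.57849289, -0.58328467]]), 't': array([0.37342926, 0.36988118, 0.83231042])} [-0.06059518  0.57777145  0.79467636]
```

Run:
```python
from h import *
for t in('t0','s0'):
    crop(t,t+'b',0,0,512,384,1.56)
```

```text
(no output)
```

View pics/t0b.png

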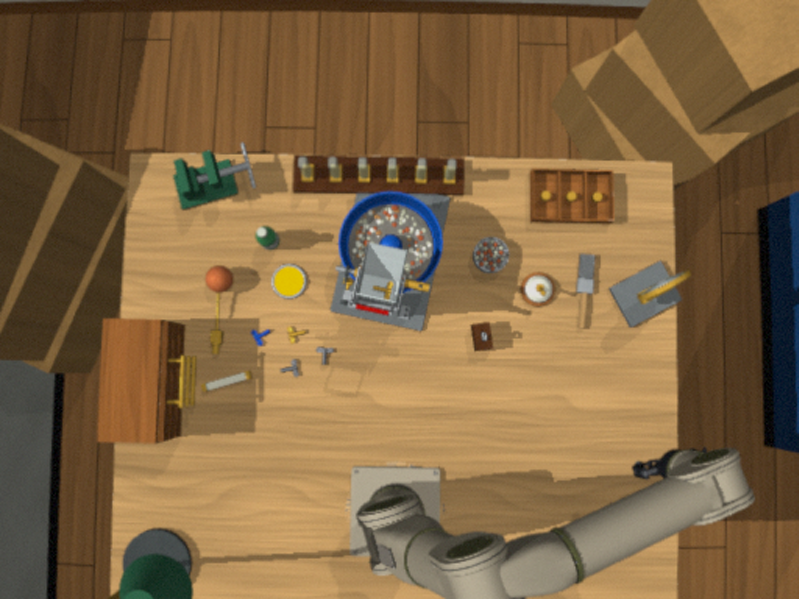

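View pics/s0b.png

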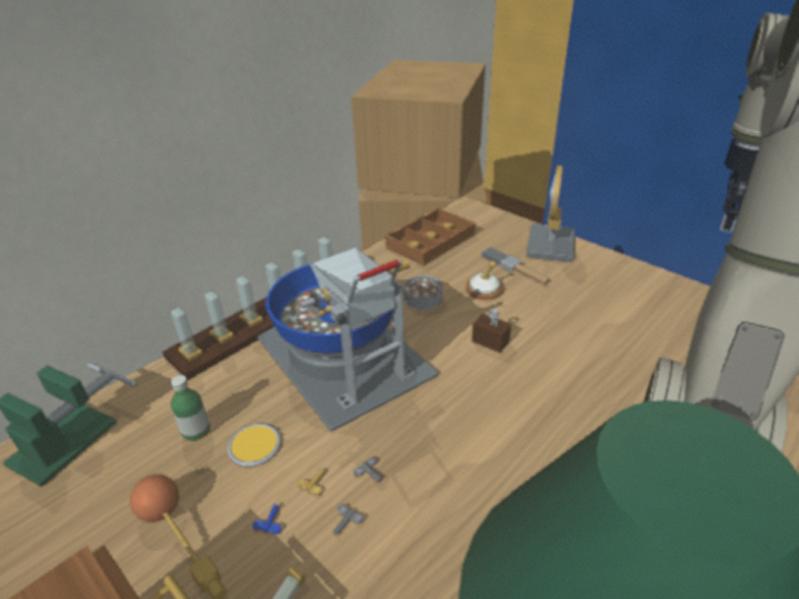

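Top shows the polisher at about (245,175) in original pixels. The candidates are brass wing screw (190,213), blue (167,216), and grey (186,236) and (209,227). Only (190,213) is brass. The drawers' brass knobs and the screw in the cup at (245,185) are not the target. I'll check enlarged crops.

Run:
```python
from h import *
crop('t0','c1',155,195,225,245,11)
crop('t0','c2',205,115,290,215,6)
crop('s0','c3',160,285,260,350,8)
crop('t0','c4',290,160,365,230,8)
crop('s0','c5',160,150,290,275,4.8)
crop('s0','c6',290,150,370,230,7)
```

```text
(no output)
```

View pics/c1.png

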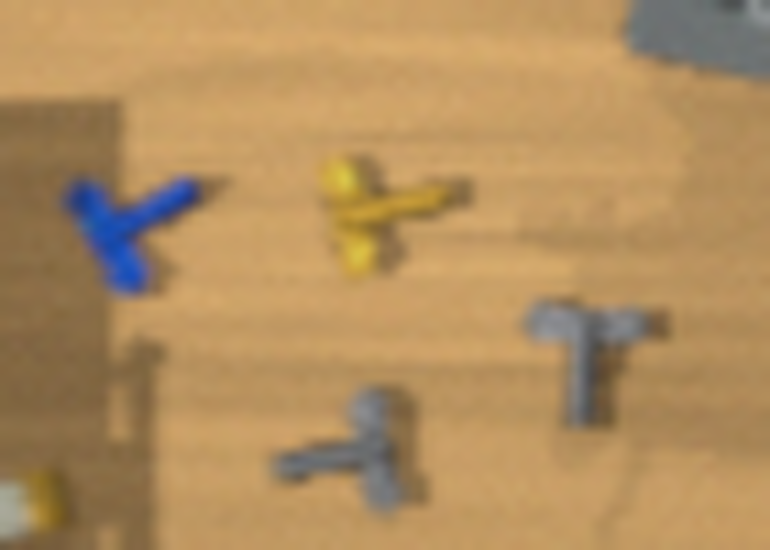

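View pics/c2.png

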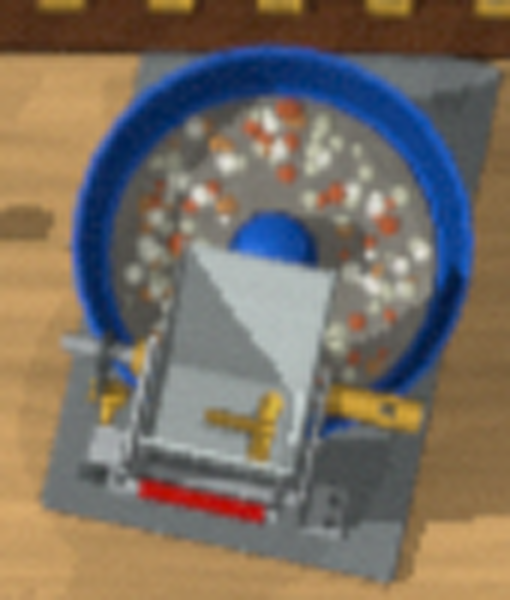

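View pics/c3.png

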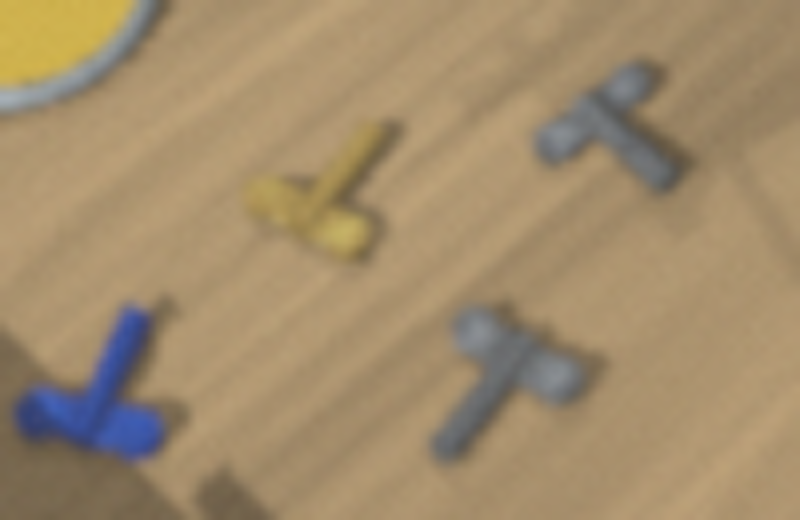

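View pics/c4.png

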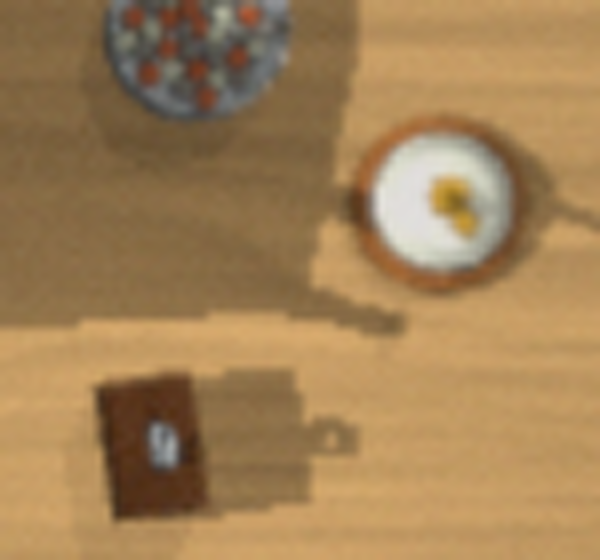

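View pics/c5.png

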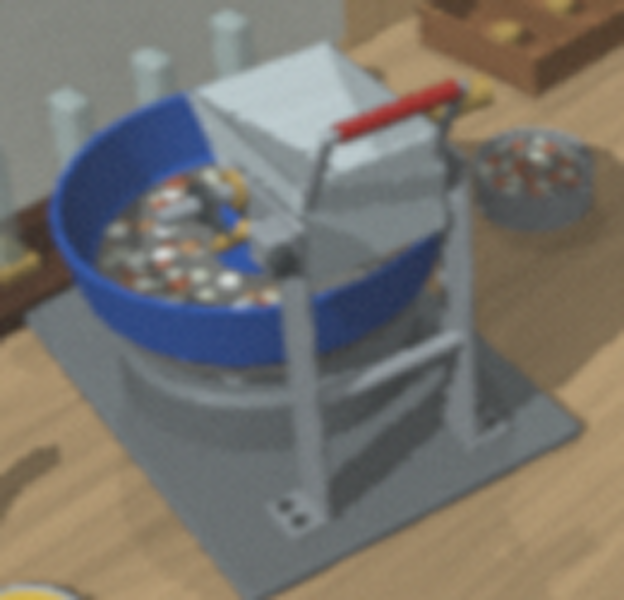

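View pics/c6.png

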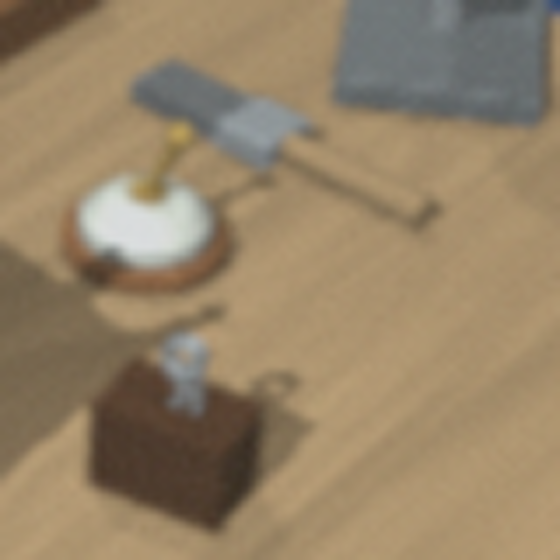

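The crop confirms the brass screw at top pixels about (188,214), with its tip to the right at (196,212). The two grey ones and the blue one are rejected by colour. Next I'll do a joint pose fit.

Run:
```python
from h import *
from scipy.optimize import least_squares
def cc(u0,v0,s): return lambda a,b:(u0+(a+.5)/s-.5, v0+(b+.5)/s-.5)
# red mask
for n,t in(('top','t0'),('side','s0')):
    p=np.load(f'pics/{t}.npz')['p'].astype(int); m=(p[:,:,0]>130)&(p[:,:,1]<70)&(p[:,:,2]<70)
    nn,l,st,ce=cv2.connectedComponentsWithStats(m.astype(np.uint8))
    for i in range(1,nn):
        if st[i,4]>20:
            ys,xs=np.where(l==i); print(n,st[i],ce[i], xs.min(),xs.max(), ys[xs==xs.min()].mean(),ys[xs==xs.max()].mean())
T=cc(205,115,6);S=cc(160,150,4.8)
obs=[('top',T(139,490),(-.083,.037,.300)),('top',T(265,512),(-.083,-.037,.300)),
('side',S(337,132),(-.083,.037,.300)),('side',S(461,89),(-.083,-.037,.300)),
('top',T(389,410),(0,-.095,.238)),('top',T(423,412),(0,-.115,.230)),
]
base=[('top',T(43,505),(0,.125,.012)),('top',T(390,580),(0,-.125,.012)),('top',T(498,63),(.37,-.125,.012)),('top',T(140,53),(.37,.125,.012)),
('side',S(580,428),(0,-.125,.012)),('side',S(250,597),(0,.125,.012)),('side',S(28,315),(.37,.125,.012))]
def tr(p,X):
    c,s=np.cos(p[2]),np.sin(p[2]); X=np.array(X); return np.array([p[0]+c*X[0]-s*X[1],p[1]+s*X[0]+c*X[1],X[2]])
def f(p):
    r=[]
    for n,o,X in obs: r+=list(proj(n,tr(p,X))[0]-o)
    for n,o,X in base: r+=list(proj(n,tr(p,np.array(X)+[p[3],0,0]))[0]-o)
    return np.array(r)
s=least_squares(f,[.6,0,-.15,-.12],loss='soft_l1')
print(s.x); print(f(s.x).reshape(-1,2).round(2))
```

```text
top [228 195  21   7  62] [238.20967742 198.08064516] 228 248 197.0 200.0
side [232 168  23  10  48] [242.85416667 172.29166667] 232 254 176.5 168.0
[ 0.58385292  0.04085967 -0.18449685 -0.09067142]
[[-0.02 -0.21]
 [-0.27  0.36]
 [ 0.58 -0.02]
 [-0.93 -0.89]
 [-0.52 -0.39]
 [-0.89  0.62]
 [-1.28  0.96]
 [ 0.35  0.62]
 [-0.27  0.37]
 [ 1.07 -9.65]
 [ 1.08 -1.77]
 [ 0.62  0.1 ]
 [-6.25 -6.47]]
```

Run:
```python
from h import *
for tag,n,c in(('t0','top',(205,115,290,215,7)),('s0','side',(160,150,290,275,6))):
    p=cv2.imread(f'pics/{tag}.png');u0,v0,u1,v1,s=c
    im=cv2.resize(p[v0:v1,u0:u1],None,fx=s,fy=s,interpolation=cv2.INTER_CUBIC)
    def tr(p,X):
        c,s_=np.cos(p[2]),np.sin(p[2]); X=np.array(X); return np.array([p[0]+c*X[0]-s_*X[1],p[1]+s_*X[0]+c*X[1],X[2]])
    q=[0.58385292,0.04085967,-0.18449685,-0.09067142]
    for X,col in [((-.083,.037,.3),(0,255,0)),((-.083,-.037,.3),(0,255,0)),((0,-.095,.238),(255,0,255)),((0,-.115,.238),(255,0,255)),((0,-.115,.218),(255,0,255)),
      ((0,.0545,.239),(0,255,255)),((0,-.0545,.239),(0,255,255)),((0,.108,.228),(255,255,0)),((q[3],.125,.012),(255,255,255)),((q[3],-.125,.012),(255,255,255)),((q[3]+.37,-.125,.012),(255,255,255)),((q[3]+.37,.125,.012),(255,255,255)),
      ((-.0495,.045,.253),(0,128,255)),((-.0495,-.045,.253),(0,128,255)),((.0695,-.045,.253),(0,128,255)),((.0695,.045,.253),(0,128,255))]:
        a=proj(n,tr(q,X))[0]; cv2.drawMarker(im,(int((a[0]-u0+.5)*s),int((a[1]-v0+.5)*s)),col,0,12,1)
    cv2.imwrite(f'pics/ov_{n}.png',im)
```

```text
(no output)
```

View pics/ov_top.png

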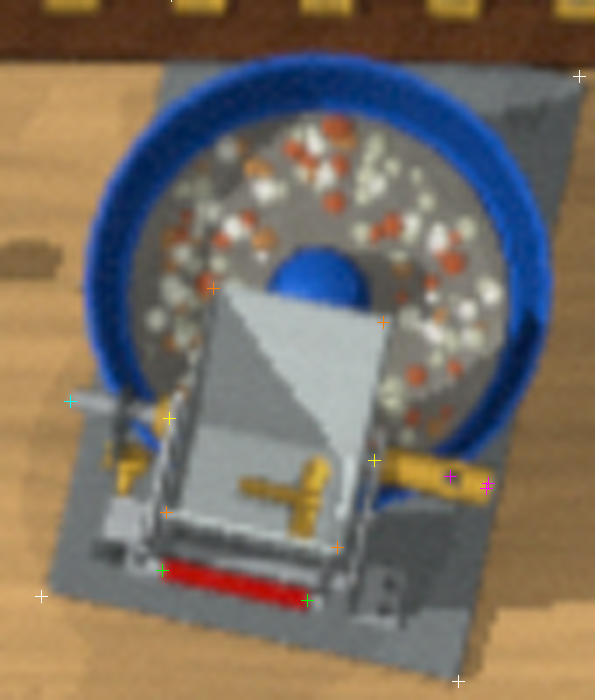

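View pics/ov_side.png

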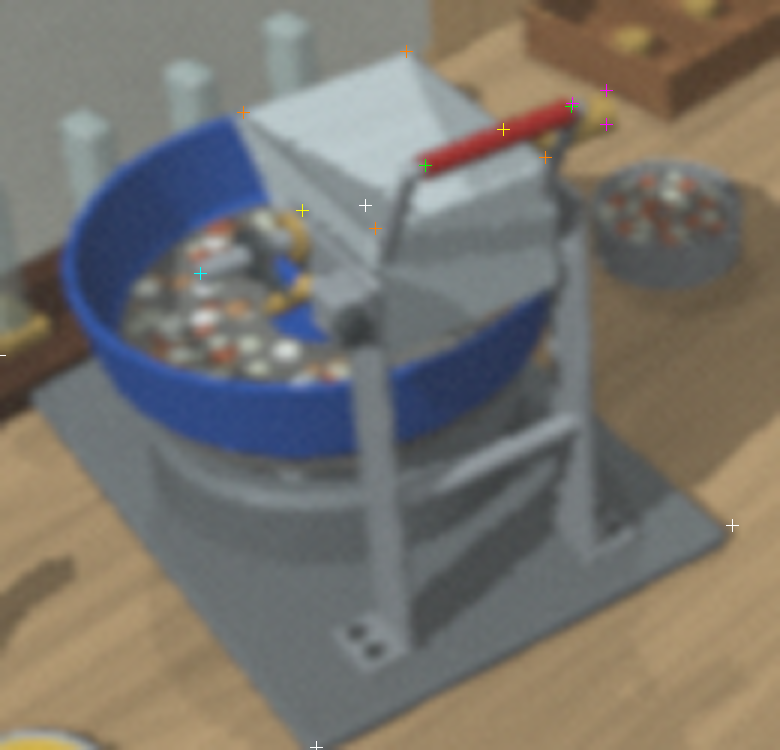

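```bash
cat > fit.py <<'E'
from h import *
from scipy.optimize import least_squares
def cc(u0,v0,s): return lambda a,b:(u0+(a+.5)/s-.5, v0+(b+.5)/s-.5)
T=cc(205,115,7);S=cc(160,150,6)
obs=[('top',T(164,569),(-.083,.037,.300)),('top',T(308,598),(-.083,-.037,.300)),
('side',S(422,168),(-.083,.037,.300)),('side',S(573,108),(-.083,-.037,.300)),
('top',T(453,477),(0,-.095,.238)),('top',T(491,486),(0,-.115,.232)),('top',T(70,399),(0,.108,.230)),('side',S(202,270),(0,.108,.228)),
('top',T(384,322),(.0695,-.046,.253)),('top',T(216,290),(.0695,.046,.253)),('side',S(241,116),(.0695,.046,.253)),('side',S(409,52),(.0695,-.046,.253)),
('side',S(612,108),(0,-.115,.228)),]
base=[('top',T(48,590),(0,.125,.012)),('top',T(458,678),(0,-.125,.012)),('top',T(582,76),(.37,-.125,.012)),
('side',S(728,537),(0,-.125,.012)),('side',S(312,748),(0,.125,.012))]
def tr(p,X):
    c,s=np.cos(p[2]),np.sin(p[2]); X=np.array(X); return np.array([p[0]+c*X[0]-s*X[1],p[1]+s*X[0]+c*X[1],X[2]])
def f(p,b=1):
    r=[]
    for n,o,X in obs: r+=list(proj(n,tr(p,X))[0]-o)
    if b:
        for n,o,X in base: r+=list(proj(n,tr(p,np.array(X)+[p[3],0,0]))[0]-o)
    return np.array(r)
if __name__=='__main__':
    s=least_squares(f,[.6,0,-.15,-.12],loss='soft_l1')
    print(s.x); print(f(s.x).reshape(-1,2).round(2))
    for m in('top','side'):
        g=lambda p:np.array([v for (n,o,X),v2 in zip(obs,f(np.r_[p,-.09],0).reshape(-1,2)) if n==m for v in v2])
        print(m,least_squares(g,[.58,.04,-.18],loss='soft_l1').x)
    q=s.x;print('hole',tr(q,(0,-.095,.228)),'bar',tr(q,(-.083,0,.3)),'floor',tr(q,(-.0225,0,.188)))
E
python3 fit.py
python3 - <<'E'
from h import *
crop('s0','c7',305,190,330,230,16)
crop('t0','c8',295,200,325,232,18)
crop('t0','c9',180,203,205,228,22)
crop('s0','c10',188,297,212,320,24)
crop('t0','c11',330,170,362,200,18)
crop('s0','c12',296,165,328,195,18)
p=[cv2.imread(f'pics/c{i}.png') for i in (7,8,9,10,11,12)]
for a,b,o in((0,1,'d1'),(2,3,'d2'),(4,5,'d3')):
    h=max(p[a].shape[0],p[b].shape[0]); im=np.zeros((h,p[a].shape[1]+p[b].shape[1]+4,3),np.uint8)
    im[:p[a].shape[0],:p[a].shape[1]]=p[a]; im[:p[b].shape[0],p[a].shape[1]+4:]=p[b]; print(im.shape,p[a].shape[1]+4); cv2.imwrite(f'pics/{o}.png',im[:600] if h<=600 else im)
E
```

```text
[ 0.58357409  0.04053087 -0.19159989 -0.08898672]
[[-0.33  0.16]
 [-0.18  0.4 ]
 [ 0.39 -0.48]
 [-0.33 -0.22]
 [-0.33  0.07]
 [-0.45  0.1 ]
 [ 0.11  0.05]
 [-0.37  0.34]
 [ 0.34  0.3 ]
 [-0.47 -0.32]
 [ 0.35 -0.7 ]
 [ 0.11 -0.27]
 [-0.69 -0.03]
 [-0.9   0.28]
 [-0.1   0.29]
 [ 0.18  0.01]
 [ 0.42 -2.15]
 [ 0.23 -0.65]]
top [ 0.58395249  0.03987187 -0.18820179]
side [ 0.58253085  0.04116884 -0.19382655]
hole [ 0.56548326 -0.05273071  0.228     ] bar [0.50209292 0.05633653 0.3       ] floor [0.56148582 0.04481553 0.188     ]
(640, 944, 3) 404
(552, 1130, 3) 554
(540, 1156, 3) 580
```

Run:
```python
import cv2
for o in('d1','d2','d3'):
    im=cv2.imread(f'pics/{o}.png'); print(im.shape)
```

```text
(640, 944, 3)
(552, 1130, 3)
(540, 1156, 3)
```

View pics/c7.png

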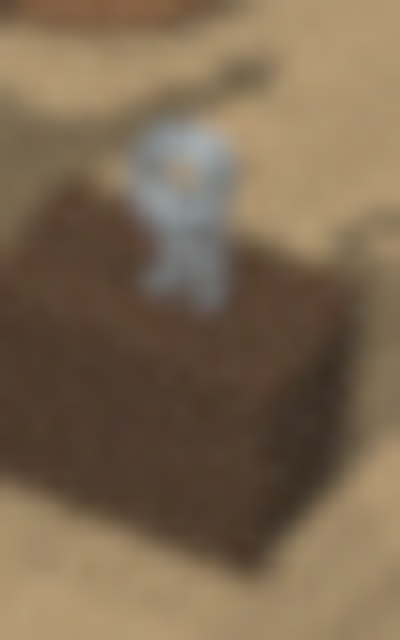

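View pics/c8.png

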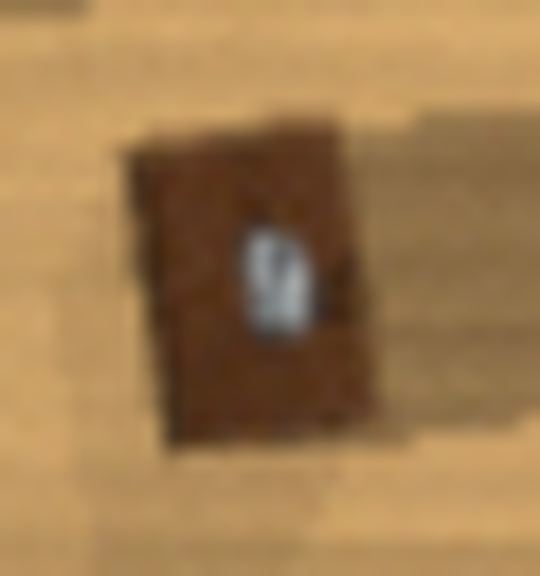

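View pics/c9.png

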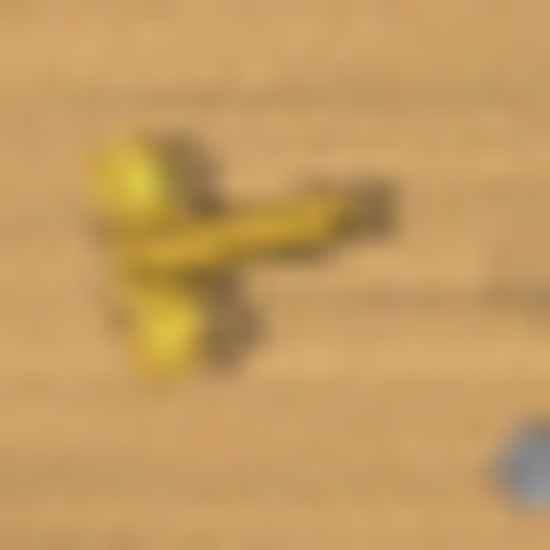

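View pics/c10.png

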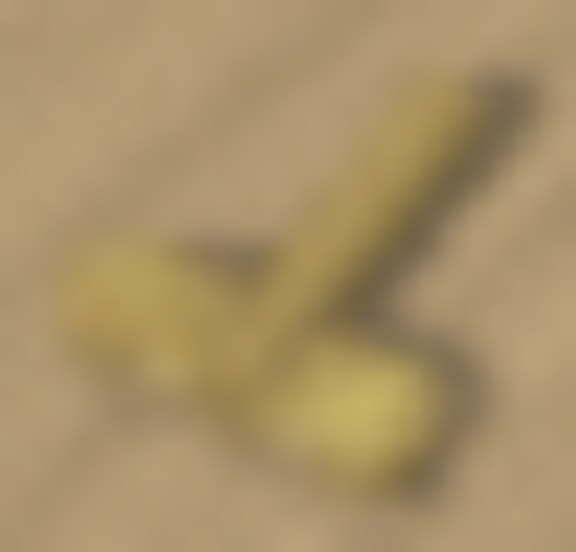

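View pics/c11.png

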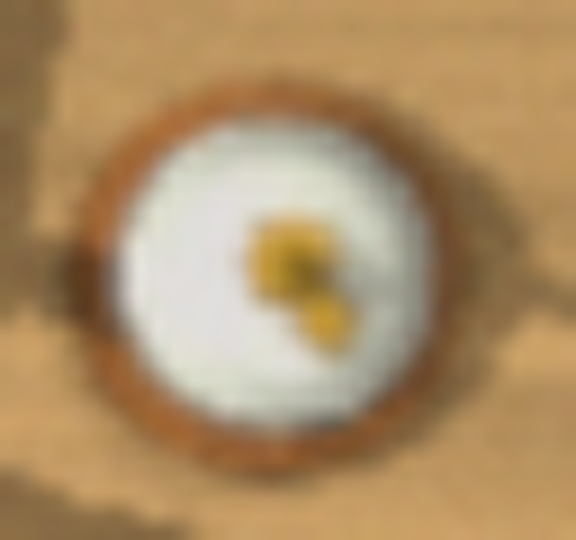

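View pics/c12.png

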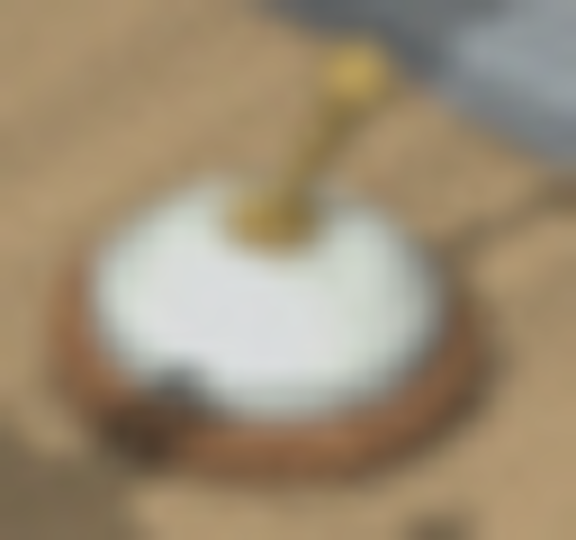

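```bash
cat > fit2.py <<'E'
from fit import *
def fitg(obs,x0,dim3=None):
    g=lambda p:np.concatenate([proj(n,tr(p,X))[0]-o for n,o,X in obs]); s=least_squares(g,x0,loss='soft_l1'); return s.x,g(s.x).reshape(-1,2).round(2)
C7=cc(305,190,16);C8=cc(295,200,18);C9=cc(180,203,22);C10=cc(188,297,24);C11=cc(330,170,18);C12=cc(296,165,18)
# block, origin -7.5 => block centre x=+.0075
bx=[.0425,-.0275]
ob=[('top',C8(132,150),(.0425,.022,.05)),('top',C8(342,123),(.0425,-.022,.05)),('top',C8(378,420),(-.0275,-.022,.05)),('top',C8(170,440),(-.0275,.022,.05)),
 ('side',C7(255,575),(-.0275,.022,0)),('side',C7(72,180),(.0425,-.022,.05)),('side',C7(352,280),(-.0275,-.022,.05)),
 ('top',C8(278,284),(.0085,0,.085)),('side',C7(183,172),(.0085,0,.078))]
print('block',*fitg(ob,[.5,-.2,.1]))
sb=[('top',C9(350,203),(.030,0,.005)),('top',C9(130,180),(-.0085,.019,.007)),('top',C9(162,335),(-.0085,-.019,.007)),('top',C9(122,255),(-.016,0,.005)),
 ('side',C10(445,85),(.030,0,.007)),('side',C10(115,300),(-.0085,.017,.007)),('side',C10(375,410),(-.0085,-.017,.007)),('side',C10(235,390),(-.015,0,.007))]
print('screw',*fitg(sb,[.5,.2,-1.4]))
s_,c_=np.sin(.5)*.048,np.cos(.5)*.048
for_=[('top',C11(265,277),(0,0,.006)),('top',C11(327,323),(-s_,0,.036+c_)),('side',C12(357,72),(-s_,0,.036+c_)),('side',C12(272,325),(0,0,.006))]
print('switch',*fitg(for_,[.6,-.35,.7]))
E
python3 fit2.py
```

```text
block [ 0.45059157 -0.22069882  0.14105541] [[ 0.06 -0.37]
 [-0.84 -0.21]
 [-0.51  0.51]
 [ 0.24  0.76]
 [ 0.04  0.1 ]
 [ 0.14 -1.18]
 [ 1.4  -0.28]
 [-0.5  -0.54]
 [-0.35 -0.61]]
screw [ 0.45787577  0.27426648 -1.2734626 ] [[-0.88  0.12]
 [-1.12 -0.71]
 [-0.16  1.09]
 [-1.22  0.82]
 [ 0.28 -0.59]
 [ 0.34 -0.78]
 [ 0.54 -0.46]
 [-0.62 -0.14]]Traceback (most recent call last):
  File "fit2.py", line 16, in <module>
    print('switch',*fitg(for_,[.6,-.35,.7]))
                    ~~~~^^^^^^^^^^^^^^^^^^^
  File "fit2.py", line 3, in fitg
    g=lambda p:np.concatenate([proj(n,tr(p,X))[0]-o for n,o,X in obs]); s=least_squares(g,x0,loss='soft_l1'); return s.x,g(s.x).reshape(-1,2).round(2)
                                                                                                                         ~^^^^^
  File "fit2.py", line 3, in <lambda>
    g=lambda p:np.concatenate([proj(n,tr(p,X))[0]-o for n,o,X in obs]); s=least_squares(g,x0,loss='soft_l1'); return s.x,g(s.x).reshape(-1,2).round(2)
                               ~~~~^^^^^^^^^^^
  File "h.py", line 21, in proj
    c=viewer.calibration(n)
ValueError: time passes only in moves, steps and waits
```

```bash
python3 - <<'E'
import re
s=open('h.py').read()
s=s.replace("def snap(","""import pickle,os
_C={}
def cal(n):
    if not os.path.exists('cal.pkl'): pickle.dump({k:viewer.calibration(k) for k in('top','side')},open('cal.pkl','wb'))
    if not _C: _C.update(pickle.load(open('cal.pkl','rb')))
    return _C[n]
def snap(""",1)
h,t=s.split("def snap(",1); s=h+"def snap("+t.replace("viewer.calibration(","cal(")
open('h.py','w').write(s)
E
python3 fit2.py; python3 -c "
from h import *;print(manip.get_obs()['clock'])"
```

```text
block [ 0.45059157 -0.22069882  0.14105541] [[ 0.06 -0.37]
 [-0.84 -0.21]
 [-0.51  0.51]
 [ 0.24  0.76]
 [ 0.04  0.1 ]
 [ 0.14 -1.18]
 [ 1.4  -0.28]
 [-0.5  -0.54]
 [-0.35 -0.61]]
screw [ 0.45787577  0.27426648 -1.2734626 ] [[-0.88  0.12]
 [-1.12 -0.71]
 [-0.16  1.09]
 [-1.22  0.82]
 [ 0.28 -0.59]
 [ 0.34 -0.78]
 [ 0.54 -0.46]
 [-0.62 -0.14]]
switch [ 0.59180929 -0.37477956 -0.13041032] [[ 0.32 -0.56]
 [-0.33  0.5 ]
 [ 0.51  0.27]
 [-0.5  -0.29]]
0.1
```

Measured positions:
- **Screw_a:** (0.458, 0.274), yaw -1.27.
- **Clip leg:** (0.451, -0.221), yaw 0.14. In the side view the straight leg is on the right, so clip +x is roughly world +x.
- **Polisher:** (0.5836, 0.0405), yaw -0.19.
- **Switch:** (0.592, -0.375).

All are plausible for height and reach. Next I'll write a planning helper.

```bash
cat > plan.py <<'E'
from h import *
from scipy.spatial.transform import Rotation as Ro
import sys,json
POL=(0.58357,0.04053,-0.1916)
def pw(x,y,z,p=POL):
    c,s=np.cos(p[2]),np.sin(p[2]); return (p[0]+c*x-s*y,p[1]+s*x+c*y,z)
def st():
    o=manip.get_obs(); R=Ro.from_quat(o['ee_rot']); M=R.as_matrix()
    return o['position'],np.arctan2(M[1,0],M[0,0]),M,o
def plan(wps,g,dmax=.045,amax=9.):
    """wps: list of (x,y,z,theta)"""
    p,th,M,o=st(); p=np.array(p); print('from',p.round(4),'th',round(th,3),'tilt',np.degrees(np.arccos(-M[2,2])).round(2),'t',round(o['clock'],2),'w',round(o['grip_width'],3))
    rows=[]
    for i,w in enumerate(wps):
        gg=g[i] if isinstance(g,list) else g
        w=np.array(w,float); n=max(1,int(np.ceil(np.linalg.norm(w[:3]-p)/dmax)),int(np.ceil(abs(np.degrees(w[3]-th))/amax)))
        p0,t0=p.copy(),th
        for k in range(1,n+1):
            tgt=p0+(w[:3]-p0)*k/n; d=tgt-p
            R=np.array([[np.cos(th),np.sin(th),0],[np.sin(th),-np.cos(th),0],[0,0,-1]])
            dl=np.round(R.T@d,3 if n>1 and k<n else 4); dt=np.round(-np.degrees(t0+(w[3]-t0)*k/n-th),1)
            rows.append([*[float(v)+0. for v in dl],0,0,float(dt)+0.,gg]); p=p+R@dl; th=th-np.radians(dt)
    for i in range(0,len(rows),10): print(json.dumps(rows[i:i+10]))
E
python3 - <<'E'
from plan import *
plan([(.40,-.40,.40,.8),(.47,-.05,.40,1.5),(.4623,.260,.12,1.87)],0.0,.05)
E
```

```text
from [ 0.1695 -0.6012  0.2306] th 0.275 tilt 0.07 t 0.1 w 1.002
[[0.039, -0.019, -0.024, 0, 0, -4.3, 0.0], [0.041, -0.015, -0.024, 0, 0, -4.3, 0.0], [0.042, -0.013, -0.025, 0, 0, -4.3, 0.0], [0.043, -0.009, -0.024, 0, 0, -4.3, 0.0], [0.043, -0.007, -0.024, 0, 0, -4.3, 0.0], [0.044, -0.003, -0.024, 0, 0, -4.3, 0.0], [0.0434, 0.0007, -0.0244, 0, 0, -4.3, 0.0], [0.037, -0.024, 0.0, 0, 0, -5.0, 0.0], [0.04, -0.021, 0.0, 0, 0, -5.0, 0.0], [0.041, -0.017, 0.0, 0, 0, -5.0, 0.0]]
[[0.043, -0.014, 0.0, 0, 0, -5.0, 0.0], [0.043, -0.01, 0.0, 0, 0, -5.1, 0.0], [0.044, -0.006, 0.0, 0, 0, -5.0, 0.0], [0.045, -0.002, 0.0, 0, 0, -5.0, 0.0], [0.0444, 0.0016, 0.0, 0, 0, -5.0, 0.0], [0.034, -0.003, 0.031, 0, 0, -2.4, 0.0], [0.035, -0.002, 0.031, 0, 0, -2.3, 0.0], [0.034, -0.001, 0.031, 0, 0, -2.4, 0.0], [0.035, 0.001, 0.031, 0, 0, -2.3, 0.0], [0.034, 0.003, 0.032, 0, 0, -2.4, 0.0]]
[[0.034, 0.004, 0.031, 0, 0, -2.3, 0.0], [0.034, 0.005, 0.031, 0, 0, -2.4, 0.0], [0.034, 0.006, 0.031, 0, 0, -2.3, 0.0], [0.0336, 0.0083, 0.031, 0, 0, -2.4, 0.0]]
```

move_arm:
  deltas:
    - [0.039, -0.019, -0.024, 0, 0, -4.3, 0.0]
    - [0.041, -0.015, -0.024, 0, 0, -4.3, 0.0]
    - [0.042, -0.013, -0.025, 0, 0, -4.3, 0.0]
    - [0.043, -0.009, -0.024, 0, 0, -4.3, 0.0]
    - [0.043, -0.007, -0.024, 0, 0, -4.3, 0.0]
    - [0.044, -0.003, -0.024, 0, 0, -4.3, 0.0]
    - [0.043, 0.001, -0.024, 0, 0, -4.3, 0.0]
    - [0.037, -0.024, 0.0, 0, 0, -5.0, 0.0]
    - [0.04, -0.021, 0.0, 0, 0, -5.0, 0.0]
    - [0.041, -0.017, 0.0, 0, 0, -5.0, 0.0]
  force: 40

```text
clock: 1.35
position: [0.4266, -0.2683, 0.4]
ee_rot: [0.862, 0.508, -0.0, -0.0]
ft_force: [0.4, 0.3, 0.5]
grip_width: 0.501
```

move_arm:
  deltas:
    - [0.043, -0.014, 0.0, 0, 0, -5.0, 0.0]
    - [0.043, -0.01, 0.0, 0, 0, -5.1, 0.0]
    - [0.044, -0.006, 0.0, 0, 0, -5.0, 0.0]
    - [0.045, -0.002, 0.0, 0, 0, -5.0, 0.0]
    - [0.044, 0.002, 0.0, 0, 0, -5.0, 0.0]
    - [0.034, -0.003, 0.031, 0, 0, -2.4, 0.0]
    - [0.035, -0.002, 0.031, 0, 0, -2.3, 0.0]
    - [0.034, -0.001, 0.031, 0, 0, -2.4, 0.0]
    - [0.035, 0.001, 0.031, 0, 0, -2.3, 0.0]
    - [0.034, 0.003, 0.032, 0, 0, -2.4, 0.0]

```text
clock: 2.6
position: [0.4659, 0.1218, 0.2433]
ee_rot: [0.657, 0.754, -0.0, 0.0]
ft_force: [0.1, -0.6, -0.2]
grip_width: 0.5
```

move_arm:
  deltas:
    - [0.034, 0.004, 0.031, 0, 0, -2.3, 0.0]
    - [0.034, 0.005, 0.031, 0, 0, -2.4, 0.0]
    - [0.034, 0.006, 0.031, 0, 0, -2.3, 0.0]
    - [0.034, 0.008, 0.031, 0, 0, -2.4, 0.0]

```text
clock: 3.1
position: [0.4621, 0.2598, 0.1191]
ee_rot: [0.593, 0.805, -0.0, 0.0]
ft_force: [1.2, -0.5, 0.3]
grip_width: 0.5
```

Run:
```python
from plan import *
plan([(.4623,.260,.08,1.87)],0.0,.05)
snap('side','s1');crop('s1','s1c',150,240,260,340,7)
print(manip.get_obs()['joint_pos'].round(2))
print(proj('side',[.4623,.26,.12]))
```

```text
from [0.4621 0.2598 0.1191] th 1.871 tilt 0.02 t 3.1 w 0.5
[[0.0002, 0.0002, 0.0391, 0, 0, 0.0, 0.0]]
[ 0.17  0.36 -0.91  1.81  0.31  1.12 -0.53]
[[197.96110928 274.6398353 ]]
```

View pics/s1c.png

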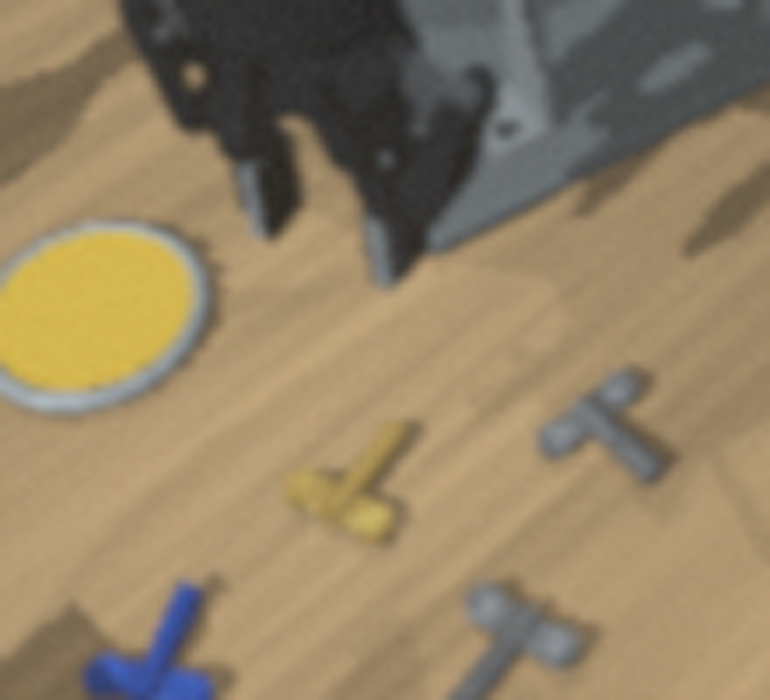

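The side picture shows the open jaws at crop about (330,260), above the brass screw at crop (350,490). This agrees with the projected TCP. I'll descend and grip.

move_arm:
  deltas:
    - [0, 0, 0.045, 0, 0, 0, 0.0]
    - [0, 0, 0.04, 0, 0, 0, 0.0]
    - [0, 0, 0.022, 0, 0, 0, 0.0]
    - [0, 0, 0.01, 0, 0, 0, 0.0]
    - [0, 0, 0, 0, 0, 0, -1]
    - [0, 0, 0, 0, 0, 0, -1]
    - [0, 0, 0, 0, 0, 0, -1]
    - [0, 0, 0, 0, 0, 0, -1]
  force: 40

```text
clock: 4.15
position: [0.4631, 0.2594, 0.0045]
ee_rot: [0.594, 0.805, 0.001, 0.001]
ft_force: [-1.3, 0.1, 6.9]
grip_width: 0.09
```

Run:
```python
from plan import *
snap('side','s2');crop('s2','s2c',160,260,250,340,8)
print(manip.get_obs()['ft_force'])
c=np.array(pw(-.0225+.012,-.008,0))
print(c)
plan([(.46,.26,.32,1.80),(c[0],c[1],.35,1.38),(c[0],c[1],.225,1.38)],-1)
```

```text
[-1.24770743 -1.2548195   7.24480528]
[0.5717387  0.03467591 0.        ]
from [0.4631 0.2594 0.0045] th 1.87 tilt 0.12 t 4.2 w 0.088
[[0.0, 0.0, -0.039, 0, 0, 0.5, -1], [0.0, -0.001, -0.04, 0, 0, 0.5, -1], [0.001, 0.0, -0.039, 0, 0, 0.5, -1], [0.0, 0.0, -0.04, 0, 0, 0.5, -1], [0.0, -0.001, -0.039, 0, 0, 0.5, -1], [0.0, 0.0, -0.04, 0, 0, 0.5, -1], [0.0, 0.0, -0.039, 0, 0, 0.5, -1], [0.0004, -0.0008, -0.0395, 0, 0, 0.5, -1], [-0.041, 0.01, -0.005, 0, 0, 4.0, -1], [-0.04, 0.012, -0.005, 0, 0, 4.0, -1]]
[[-0.039, 0.015, -0.005, 0, 0, 4.0, -1], [-0.038, 0.018, -0.005, 0, 0, 4.0, -1], [-0.036, 0.02, -0.005, 0, 0, 4.1, -1], [-0.0354, 0.0235, -0.005, 0, 0, 4.0, -1], [0.0, 0.0, 0.042, 0, 0, 0.0, -1], [0.0, 0.0, 0.041, 0, 0, 0.0, -1], [0.0, 0.0, 0.042, 0, 0, 0.0, -1]]
```

View pics/s2c.png

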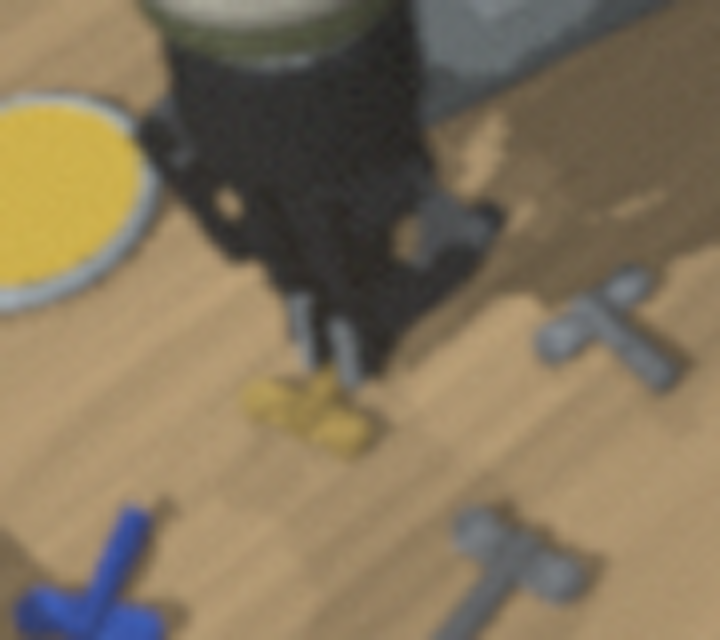

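The jaws straddle the shank at crop about (320,370), just behind the wings. I'll lift and check.

move_arm:
  deltas:
    - [0.0, 0.0, -0.015, 0, 0, 0, -1]
    - [0.0, 0.0, -0.03, 0, 0, 0, -1]
    - [0.0, 0.0, -0.04, 0, 0, 0.5, -1]
    - [0.0, 0.0, -0.04, 0, 0, 0.5, -1]

```text
clock: 4.7
position: [0.4621, 0.2591, 0.1305]
ee_rot: [0.601, 0.799, 0.0, 0.0]
ft_force: [0.7, 0.3, 0.8]
grip_width: 0.091
```

Run:
```python
from plan import *
snap('side','s3');crop('s3','s3c',160,220,250,320,8);crop('s3','s3c',160,220,250,295,8)
c=np.array(pw(-.0225+.012,-.008,0))
plan([(.46,.26,.32,1.80),(c[0],c[1],.35,1.38),(c[0],c[1],.225,1.38)],-1)
```

```text
from [0.464  0.2609 0.1355] th 1.853 tilt 0.39 t 4.75 w 0.092
[[0.0, -0.001, -0.037, 0, 0, 0.6, -1], [0.0, -0.001, -0.037, 0, 0, 0.6, -1], [0.0, 0.0, -0.037, 0, 0, 0.6, -1], [0.0, -0.001, -0.037, 0, 0, 0.6, -1], [0.0002, -0.0011, -0.0365, 0, 0, 0.6, -1], [-0.041, 0.01, -0.005, 0, 0, 4.0, -1], [-0.04, 0.012, -0.005, 0, 0, 4.0, -1], [-0.039, 0.015, -0.005, 0, 0, 4.0, -1], [-0.038, 0.018, -0.005, 0, 0, 4.1, -1], [-0.036, 0.021, -0.005, 0, 0, 4.0, -1]]
[[-0.0355, 0.0226, -0.005, 0, 0, 4.0, -1], [0.0, 0.0, 0.042, 0, 0, 0.0, -1], [0.0, 0.0, 0.041, 0, 0, 0.0, -1], [0.0, 0.0, 0.042, 0, 0, 0.0, -1]]
```

View pics/s3c.png

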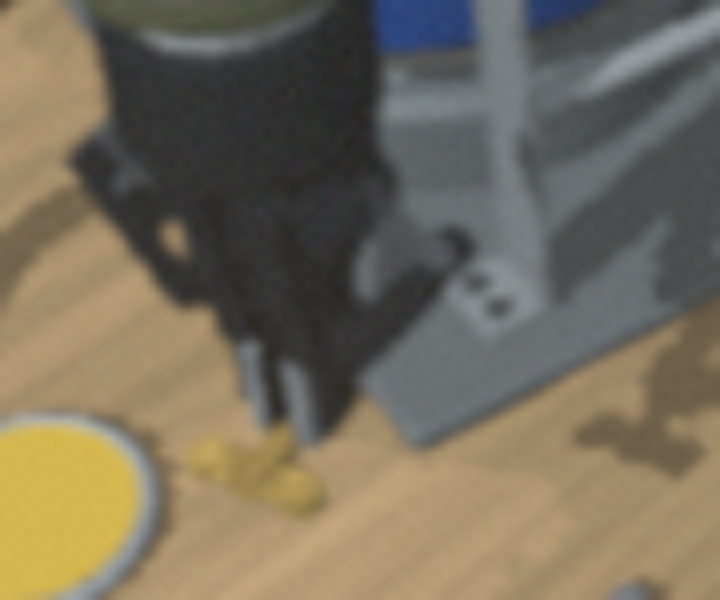

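The screw is held and lifted, with its wings at crop (260,475). I'll carry it over the cup.

move_arm:
  deltas:
    - [0.0, -0.001, -0.037, 0, 0, 0.6, -1]
    - [0.0, -0.001, -0.037, 0, 0, 0.6, -1]
    - [0.0, 0.0, -0.037, 0, 0, 0.6, -1]
    - [0.0, -0.001, -0.037, 0, 0, 0.6, -1]
    - [0, -0.001, -0.036, 0, 0, 0.6, -1]
    - [-0.041, 0.01, -0.005, 0, 0, 4.0, -1]
    - [-0.04, 0.012, -0.005, 0, 0, 4.0, -1]
    - [-0.039, 0.015, -0.005, 0, 0, 4.0, -1]
    - [-0.038, 0.018, -0.005, 0, 0, 4.1, -1]
    - [-0.036, 0.021, -0.005, 0, 0, 4.0, -1]

```text
clock: 6.0
position: [0.5526, 0.0688, 0.338]
ee_rot: [0.75, 0.662, 0.0, 0.0]
ft_force: [1.2, 0.7, -1.5]
grip_width: 0.089
```

move_arm:
  deltas:
    - [-0.035, 0.023, -0.005, 0, 0, 4.0, -1]
    - [0, 0, 0, 0, 0, 0, -1]

```text
clock: 6.25
position: [0.5719, 0.0286, 0.3422]
ee_rot: [0.774, 0.634, -0.0, 0.0]
ft_force: [-0.3, 0.6, -1.2]
grip_width: 0.088
```

Run:
```python
from plan import *
snap('side','s4');crop('s4','s4c',160,110,290,235,4.7)
snap('top','t4');crop('t4','t4c',205,115,290,215,6)
c=np.array(pw(-.0225+.012,-.008,0))
plan([(c[0],c[1],.225,1.38)],-1)
print(manip.get_obs()['joint_pos'].round(2))
```

```text
from [0.5706 0.033  0.3424] th 1.379 tilt 0.04 t 6.35 w 0.084
[[0.001, 0.0, 0.039, 0, 0, 0.0, -1], [0.0, 0.001, 0.039, 0, 0, 0.0, -1], [0.0009, -0.0002, 0.0394, 0, 0, 0.0, -1]]
[ 0.47  0.26 -0.75  1.39  0.17  1.57 -0.45]
```

View pics/s4c.png

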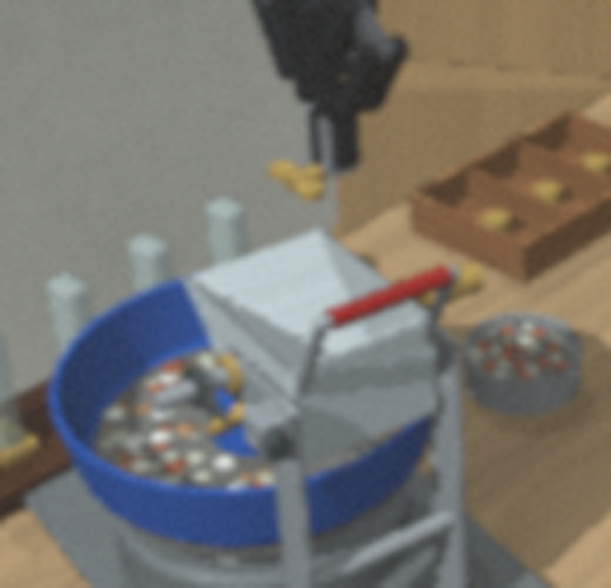

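View pics/t4c.png

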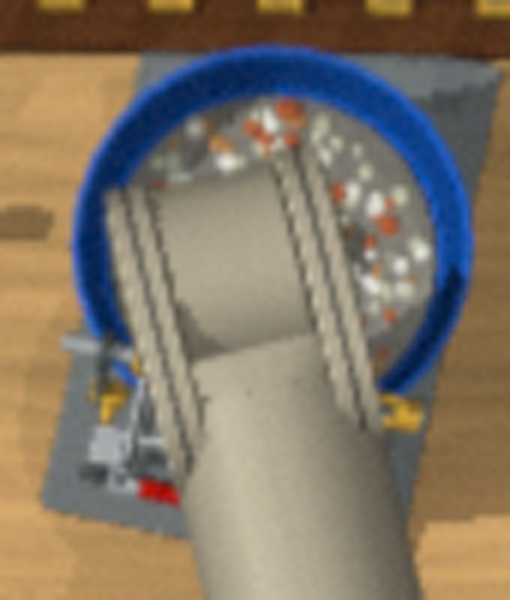

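The screw hangs level over the cup mouth, at side crop (300,180). I'll lower it and release with a small opening.

move_arm:
  deltas:
    - [0.001, 0.0, 0.039, 0, 0, 0.0, -1]
    - [0.0, 0.001, 0.039, 0, 0, 0.0, -1]
    - [0.001, 0, 0.035, 0, 0, 0.0, -1]
    - [0, 0, 0.007, 0, 0, 0.0, -1]
    - [0, 0, 0, 0, 0, 0, -0.5]
    - [0, 0, 0, 0, 0, 0, -0.5]
    - [0, 0, 0, 0, 0, 0, -0.5]

```text
clock: 7.22
position: [0.5725, 0.035, 0.2235]
ee_rot: [0.771, 0.636, 0.001, 0.001]
ft_force: [-0.2, 0.8, 0.9]
grip_width: 0.248
```

move_arm:
  deltas:
    - [0, 0, -0.03, 0, 0, 0.0, -0.5]
    - [0, 0, -0.045, 0, 0, 0.0, -0.5]
    - [0, 0, -0.05, 0, 0, 0.0, -0.5]
    - [0, 0, -0.045, 0, 0, 0, -0.5]

```text
clock: 7.72
position: [0.5718, 0.0349, 0.395]
ee_rot: [0.771, 0.636, 0.001, 0.001]
ft_force: [1.2, -0.1, -0.1]
grip_width: 0.246
```

Run:
```python
from plan import *
b=np.array(pw(-.083-.050,0,0))
plan([(b[0]-.04,b[1],.39,.8),(b[0],b[1],.34,-.19),(b[0],b[1],.288,-.19)],-1)
print(manip.get_obs()['joint_pos'].round(2))
```

```text
from [0.5718 0.0349 0.395 ] th 1.38 tilt 0.1 t 7.72 w 0.246
[[0.0, -0.04, 0.001, 0, 0, 8.3, -1], [-0.006, -0.04, 0.001, 0, 0, 8.3, -1], [-0.011, -0.039, 0.002, 0, 0, 8.3, -1], [-0.0174, -0.037, 0.001, 0, 0, 8.3, -1], [0.004, 0.004, 0.007, 0, 0, 8.1, -1], [0.005, 0.004, 0.007, 0, 0, 8.1, -1], [0.004, 0.003, 0.007, 0, 0, 8.1, -1], [0.006, 0.002, 0.008, 0, 0, 8.1, -1], [0.005, 0.001, 0.007, 0, 0, 8.1, -1], [0.006, 0.0, 0.007, 0, 0, 8.1, -1]]
[[0.0056, 0.0002, 0.007, 0, 0, 8.1, -1], [0.0, 0.0, 0.026, 0, 0, 0.0, -1], [0.0, 0.0, 0.026, 0, 0, 0.0, -1]]
[ 0.45  0.26 -0.75  1.27  0.18  1.67 -0.46]
```

move_arm:
  deltas:
    - [0.0, -0.04, 0.001, 0, 0, 8.3, -1]
    - [-0.006, -0.04, 0.001, 0, 0, 8.3, -1]
    - [-0.011, -0.039, 0.002, 0, 0, 8.3, -1]
    - [-0.017, -0.037, 0.001, 0, 0, 8.3, -1]
    - [0.004, 0.004, 0.007, 0, 0, 8.1, -1]
    - [0.005, 0.004, 0.007, 0, 0, 8.1, -1]
    - [0.004, 0.003, 0.007, 0, 0, 8.1, -1]
    - [0.006, 0.002, 0.008, 0, 0, 8.1, -1]
    - [0.005, 0.001, 0.007, 0, 0, 8.1, -1]
    - [0.006, 0.0, 0.007, 0, 0, 8.1, -1]

```text
clock: 8.98
position: [0.448, 0.0668, 0.3447]
ee_rot: [1.0, -0.026, 0.001, 0.0]
ft_force: [-0.2, -0.2, 0.1]
grip_width: 0.005
```

move_arm:
  deltas:
    - [0.006, 0, 0.007, 0, 0, 8.1, -1]
    - [0, 0, 0, 0, 0, 0, -1]

```text
clock: 9.22
position: [0.4537, 0.0663, 0.3374]
ee_rot: [0.996, -0.094, -0.0, -0.0]
ft_force: [0.0, -0.1, 0.3]
grip_width: 0.001
```

Run:
```python
from plan import *
snap('side','s5');crop('s5','s5c',160,110,290,235,4.7)
snap('top','t5');crop('t5','t5c',205,115,290,215,6)
print(manip.get_obs()['joint_pos'].round(2))
b=np.array(pw(-.083-.050,0,0))
plan([(b[0],b[1],.288,-.19)],-1)
```

```text
[ 0.63 -0.05 -0.83  1.66 -0.04  1.52 -1.95]
from [0.4537 0.0665 0.3378] th -0.186 tilt 0.04 t 9.32 w 0.001
[[0.0, 0.0, 0.025, 0, 0, 0.1, -1], [-0.0005, 0.0007, 0.0248, 0, 0, 0.1, -1]]
```

View pics/s5c.png

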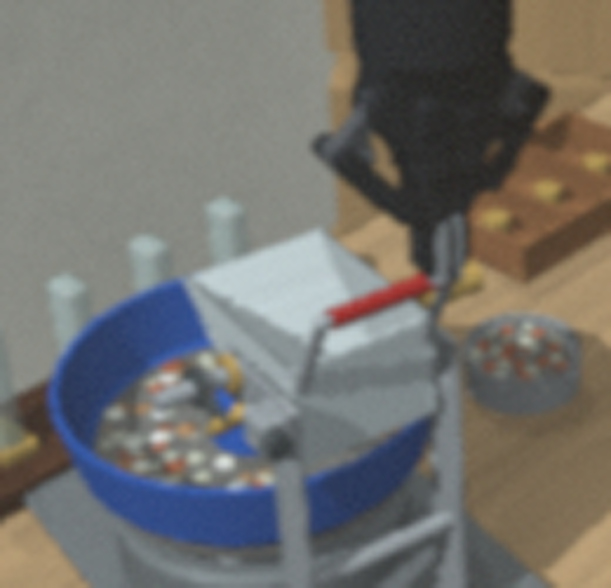

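View pics/t5c.png

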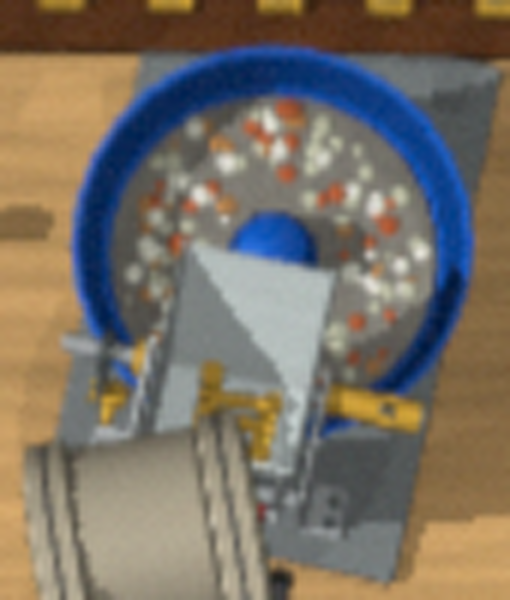

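Both brass screws lie in the cup, at top crop (215,395) and (262,430). The cup is home and the closed fingers are behind the red bar. Now I'll plan the push arc.

Run:
```python
from plan import *
p,th,M,o=st(); c,s=np.cos(POL[2]),np.sin(POL[2]); d=np.array([p[0]-POL[0],p[1]-POL[1]]); print('pol xy',c*d[0]+s*d[1],-s*d[0]+c*d[1],p[2])
a0=np.arctan2(72,-83); x,z=-.133,.288
for f in np.arange(0,1.71,.12):
    a=a0-f; X=.11*np.cos(a)-.017; Z=.228+.11*np.sin(a)-.012
    print(round(f,2),round(X,3),round(Z,3),'d',round(X-x,3),round(-(Z-z),3)); x,z=X,Z
```

```text
pol xy -0.13245646167816877 0.0007210295912707457 0.3378498043251803
0.0 -0.1 0.288 d 0.033 -0.0
0.12 -0.091 0.298 d 0.009 -0.009
0.24 -0.081 0.306 d 0.01 -0.008
0.36 -0.069 0.313 d 0.011 -0.007
0.48 -0.057 0.318 d 0.012 -0.006
0.6 -0.045 0.322 d 0.013 -0.004
0.72 -0.032 0.325 d 0.013 -0.003
0.84 -0.019 0.326 d 0.013 -0.001
0.96 -0.006 0.325 d 0.013 0.001
1.08 0.007 0.323 d 0.013 0.002
1.2 0.02 0.32 d 0.013 0.004
1.32 0.032 0.314 d 0.012 0.005
1.44 0.044 0.308 d 0.011 0.007
1.56 0.054 0.3 d 0.011 0.008
1.68 0.064 0.291 d 0.01 0.009
```

move_arm:
  deltas:
    - [0, 0, 0.025, 0, 0, 0, -1]
    - [0, 0, 0.025, 0, 0, 0, -1]
    - [0.016, 0, 0, 0, 0, 0, -1]
    - [0.016, 0, 0, 0, 0, 0, -1]
    - [0.009, 0, -0.009, 0, 0, 0, -1]
    - [0.01, 0, -0.008, 0, 0, 0, -1]
    - [0.011, 0, -0.007, 0, 0, 0, -1]
    - [0.012, 0, -0.006, 0, 0, 0, -1]

```text
clock: 10.32
position: [0.5256, 0.0523, 0.318]
ee_rot: [0.996, -0.093, -0.001, 0.001]
ft_force: [-6.5, -0.1, -0.2]
grip_width: -0.001
```

Run:
```python
from plan import *
snap('side','s6');crop('s6','s6c',160,110,290,235,4.7)
```

```text
(no output)
```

View pics/s6c.png

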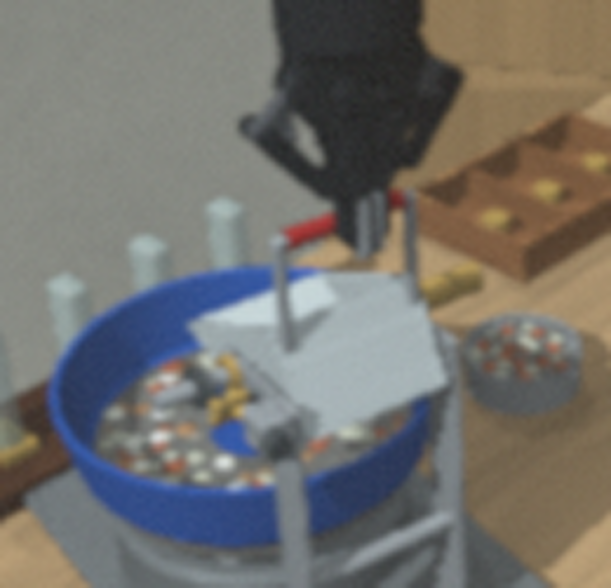

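The fingers press the red bar at side crop (345,220), and the cup has tipped by about 0.5 rad past the latch at about 6.5 N. I'll continue the arc.

move_arm:
  deltas:
    - [0.013, 0, -0.004, 0, 0, 0, -1]
    - [0.013, 0, -0.003, 0, 0, 0, -1]
    - [0.013, 0, -0.001, 0, 0, 0, -1]
    - [0.013, 0, 0.001, 0, 0, 0, -1]
    - [0.013, 0, 0.002, 0, 0, 0, -1]
    - [0.013, 0, 0.004, 0, 0, 0, -1]
    - [0.012, 0, 0.005, 0, 0, 0, -1]
    - [0.011, 0, 0.007, 0, 0, 0, -1]
    - [0.011, 0, 0.008, 0, 0, 0, -1]

```text
clock: 11.5
position: [0.6357, 0.0307, 0.2985]
ee_rot: [0.996, -0.094, -0.001, 0.001]
ft_force: [-7.6, -1.1, -0.3]
grip_width: 0.003
```

Run:
```python
from plan import *
snap('side','s7');crop('s7','s7c',160,110,290,235,4.7)
```

```text
(no output)
```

View pics/s7c.png

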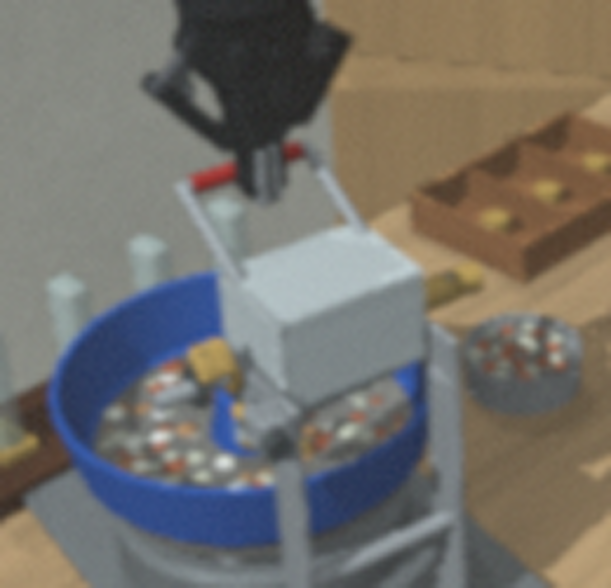

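The cup is nearly over, with the bar now beyond the axle at side crop (245,170). I'll push on to the stop and dwell so the screws pour out.

move_arm:
  deltas:
    - [0.01, 0, 0.008, 0, 0, 0, -1]
    - [0.007, 0, 0.005, 0, 0, 0, -1]
    - [0, 0, 0, 0, 0, 0, -1]
    - [0, 0, 0, 0, 0, 0, -1]
    - [0, 0, 0, 0, 0, 0, -1]

```text
clock: 12.18
position: [0.6481, 0.0287, 0.2841]
ee_rot: [0.996, -0.093, -0.006, 0.001]
ft_force: [-26.6, -0.3, -1.5]
grip_width: 0.002
```

Run:
```python
from plan import *
snap('side','s8');crop('s8','s8c',160,110,290,235,4.7)
snap('top','t8');crop('t8','t8c',205,115,290,215,6)
p,th,M,o=st(); c,s=np.cos(POL[2]),np.sin(POL[2]); d=np.array([p[0]-POL[0],p[1]-POL[1]]); print('pol xy',c*d[0]+s*d[1],-s*d[0]+c*d[1],p[2])
```

```text
pol xy 0.06556523446860975 0.0006407456400170427 0.2840175209293167
```

View pics/s8c.png

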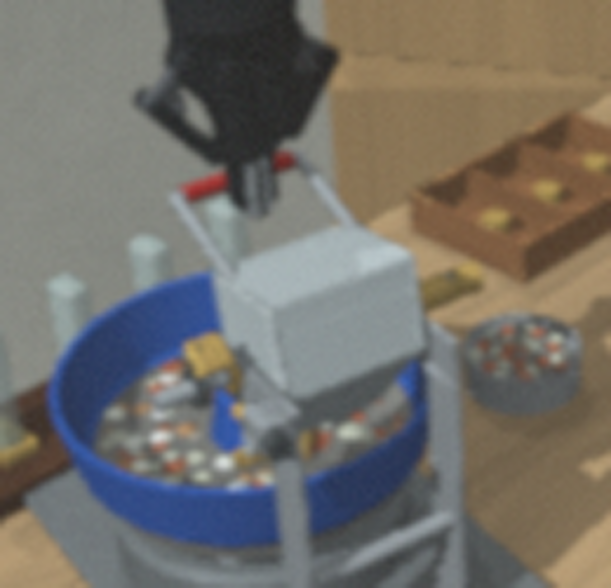

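View pics/t8c.png

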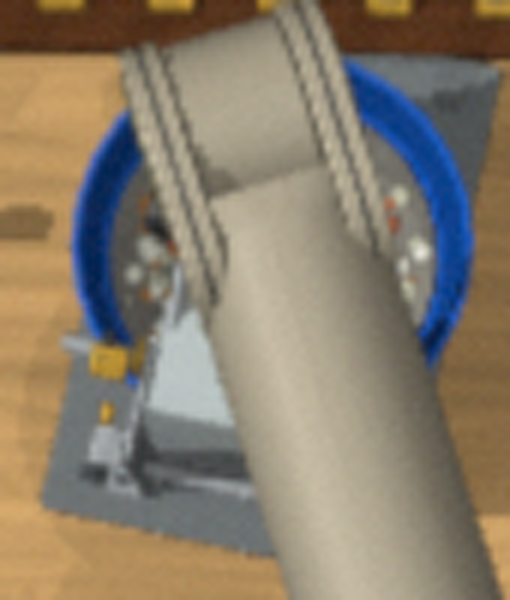

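The bar is at its stop (26 N). I'll draw back up and away.

move_arm:
  deltas:
    - [-0.02, 0, -0.015, 0, 0, 0, -1]
    - [-0.045, 0, -0.03, 0, 0, 0, -1]
    - [-0.05, 0, -0.03, 0, 0, 0, -1]
    - [-0.05, 0, -0.025, 0, 0, 0, -1]
    - [-0.05, 0, -0.015, 0, 0, 0, -1]
    - [-0.03, -0.03, 0, 0, 0, -2, -1]
    - [0, -0.04, 0, 0, 0, -5, -1]
    - [0, 0, 0, 0, 0, -5, -1]

```text
clock: 13.28
position: [0.4234, 0.1465, 0.4013]
ee_rot: [1.0, 0.015, 0.001, 0.0]
ft_force: [-0.0, -0.6, 0.0]
grip_width: -0.002
```

Run:
```python
from plan import *
snap('side','s9');crop('s9','s9c',160,110,290,235,4.7)
snap('top','t9');crop('t9','t9c',205,115,290,215,6)
print(st())
```

```text
(array([0.42399721, 0.14396742, 0.40092507]), np.float64(0.023709225009934012), array([[ 9.99717566e-01,  2.37061215e-02,  1.67553225e-03],
       [ 2.37069710e-02, -9.99718831e-01, -4.88978401e-04],
       [ 1.66346936e-03,  5.28562092e-04, -9.99998477e-01]]), {'clock': 13.375, 'joint_pos': array([ 0.60258507, -0.08933904, -0.93672996,  1.5473347 , -0.07113088,
        1.64565912, -1.88475504]), 'joint_velocities': array([ 0.01374896,  0.00500296,  0.01720967,  0.00373453,  0.00202619,
        0.00104875, -0.08236443]), 'tau': array([-9.68546569e-01, -1.99102360e+01,  1.78362831e+00, -4.01363754e+01,
       -7.09315203e-02, -3.23306001e-02,  1.20748635e+00]), 'position': array([0.42399721, 0.14396742, 0.40092507]), 'ee_rot': array([9.99929357e-01, 1.18541105e-02, 8.34809376e-04, 2.54403095e-04]), 'ft_force': array([ 0.59616677, -0.53362963,  0.47635953]), 'torque': array([-0.02833369,  0.02626475, -0.02699453]), 'grip_width': 0.00032635515850511085})
```

View pics/s9c.png

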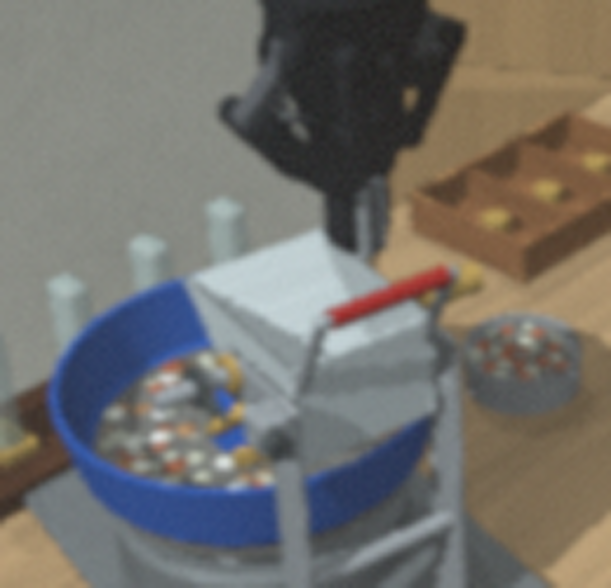

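View pics/t9c.png

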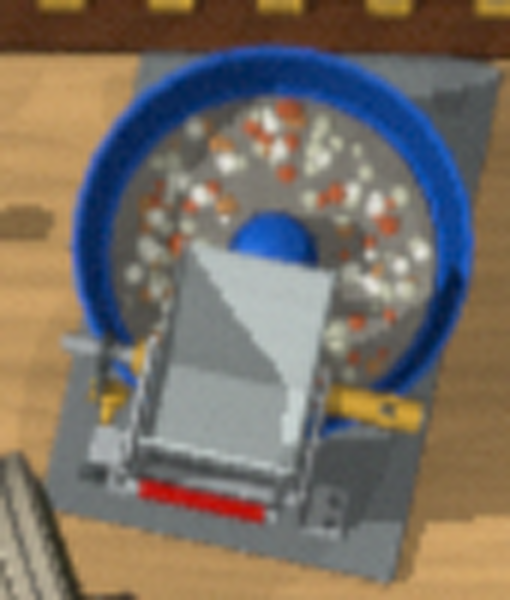

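Run:
```python
from plan import *
a=cv2.imread('pics/s5.png')[175:220,170:260];b=cv2.imread('pics/s9.png')[175:220,170:260]
cv2.imwrite('pics/cmp.png',cv2.resize(np.vstack([a,b]),None,fx=6.6,fy=6.6,interpolation=cv2.INTER_CUBIC))
```

```text
(no output)
```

View pics/cmp.png

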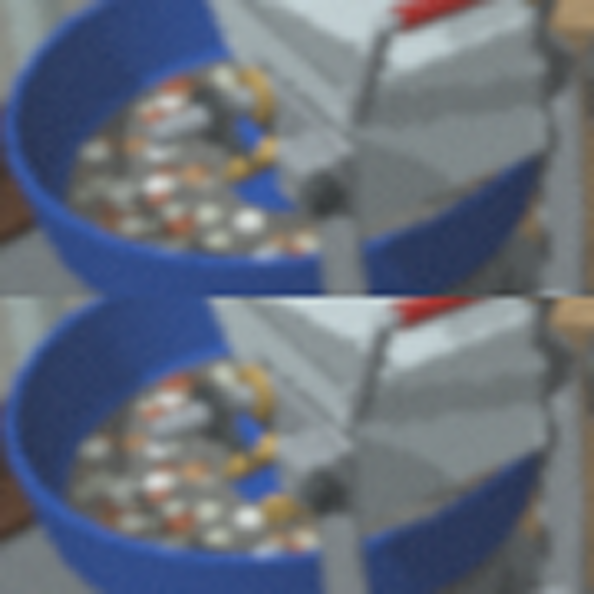

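A new brass patch shows in the bowl at lower crop (280,505), and the cup is empty and home. The second screw is hidden behind the cup, so I'll check it later. Now the clip.

Run:
```python
from plan import *
plan([(.45,-.05,.38,.10),(.459,-.2195,.16,.14)],0.0,.048)
```

```text
from [0.424  0.144  0.4009] th 0.024 tilt 0.1 t 13.38 w 0.0
[[0.004, 0.039, 0.004, 0, 0, -0.9, 0.0], [0.004, 0.039, 0.004, 0, 0, -0.8, 0.0], [0.003, 0.039, 0.005, 0, 0, -0.9, 0.0], [0.003, 0.039, 0.004, 0, 0, -0.9, 0.0], [0.0015, 0.039, 0.0039, 0, 0, -0.9, 0.0], [-0.001, 0.028, 0.037, 0, 0, -0.4, 0.0], [-0.002, 0.029, 0.036, 0, 0, -0.4, 0.0], [-0.002, 0.028, 0.037, 0, 0, -0.3, 0.0], [-0.002, 0.028, 0.037, 0, 0, -0.4, 0.0], [-0.002, 0.028, 0.036, 0, 0, -0.4, 0.0]]
[[-0.0019, 0.0284, 0.037, 0, 0, -0.4, 0.0]]
```

move_arm:
  deltas:
    - [0.004, 0.039, 0.004, 0, 0, -0.9, 0.0]
    - [0.004, 0.039, 0.004, 0, 0, -0.8, 0.0]
    - [0.003, 0.039, 0.005, 0, 0, -0.9, 0.0]
    - [0.003, 0.039, 0.004, 0, 0, -0.9, 0.0]
    - [0.001, 0.039, 0.004, 0, 0, -0.9, 0.0]
    - [-0.001, 0.028, 0.037, 0, 0, -0.4, 0.0]
    - [-0.002, 0.029, 0.036, 0, 0, -0.4, 0.0]
    - [-0.002, 0.028, 0.037, 0, 0, -0.3, 0.0]
    - [-0.002, 0.028, 0.037, 0, 0, -0.4, 0.0]
    - [-0.002, 0.028, 0.036, 0, 0, -0.4, 0.0]

```text
clock: 14.62
position: [0.4554, -0.1935, 0.1957]
ee_rot: [0.998, 0.064, 0.0, 0.0]
ft_force: [0.2, -0.4, 0.3]
grip_width: 0.5
```

move_arm:
  deltas:
    - [-0.002, 0.028, 0.037, 0, 0, -0.4, 0.0]
    - [0, 0, 0, 0, 0, 0, 0]

```text
clock: 14.88
position: [0.4551, -0.2219, 0.1569]
ee_rot: [0.998, 0.066, -0.002, -0.001]
ft_force: [-1.0, -0.9, 1.1]
grip_width: 0.501
```

Run:
```python
from plan import *
plan([(.459,-.2195,.06,.141)],0.0,.048)
snap('side','s10');crop('s10','s10c',290,150,360,240,6.5)
print((proj('side',[.459,-.2195,.16])-[290,150]+.5)*6.5)
```

```text
from [ 0.4551 -0.2219  0.1569] th 0.132 tilt 0.25 t 14.88 w 0.501
[[0.001, -0.001, 0.032, 0, 0, -0.2, 0.0], [0.002, 0.0, 0.033, 0, 0, -0.2, 0.0], [0.0012, -0.0009, 0.0319, 0, 0, -0.1, 0.0]]
[[181.88030853 190.30147888]]
```

View pics/s10c.png

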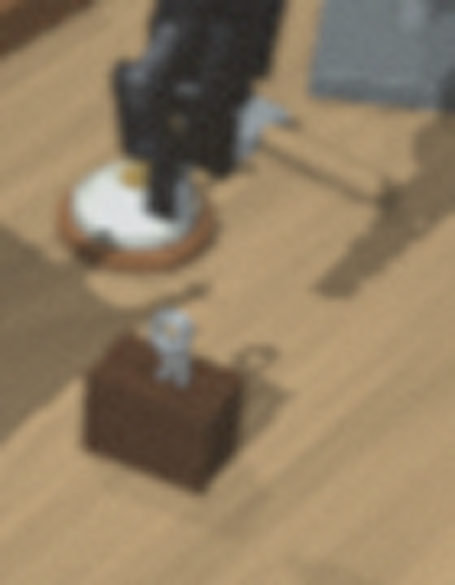

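move_arm:
  deltas:
    - [0.001, 0, 0.032, 0, 0, -0.2, 0.0]
    - [0.002, 0.0, 0.033, 0, 0, -0.2, 0.0]
    - [0.001, 0, 0.022, 0, 0, 0, 0.0]
    - [0, 0, 0, 0, 0, 0, 0]

```text
clock: 15.42
position: [0.4613, -0.2187, 0.0726]
ee_rot: [0.997, 0.072, -0.0, -0.0]
ft_force: [0.5, -1.3, 0.3]
grip_width: 0.5
```

Run:
```python
from plan import *
plan([(.459,-.2195,.06,.141)],0.0,.048)
snap('side','s11');crop('s11','s11c',290,150,360,240,6.5)
print((proj('side',[.459,-.2195,.07])-[290,150]+.5)*6.5)
```

```text
from [ 0.4613 -0.2187  0.0726] th 0.144 tilt 0.03 t 15.43 w 0.5
[[-0.0024, 0.0005, 0.0126, 0, 0, 0.2, 0.0]]
[[168.67863169 338.80755015]]
```

View pics/s11c.png

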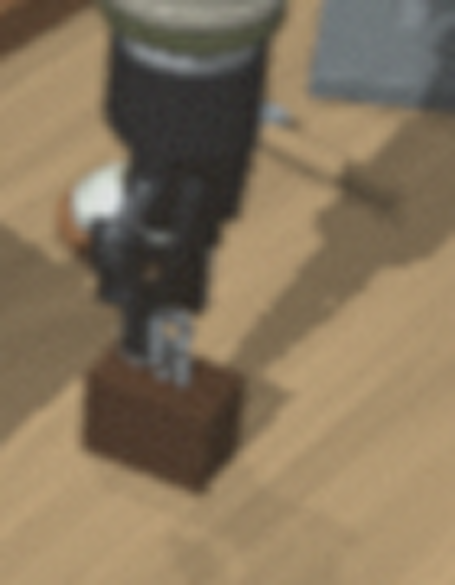

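The jaws flank the coil, with the near finger at crop (135,345) and the coil at (175,325). I'll close on it.

move_arm:
  deltas:
    - [-0.002, 0, 0.0125, 0, 0, 0, 0.0]
    - [0, 0, 0, 0, 0, 0, -0.5]
    - [0, 0, 0, 0, 0, 0, -1]
    - [0, 0, 0, 0, 0, 0, -1]
    - [0, 0, 0, 0, 0, 0, -1]
  force: 60

```text
clock: 16.1
position: [0.4595, -0.2199, 0.0601]
ee_rot: [0.997, 0.072, 0.0, 0.0]
ft_force: [0.2, 0.1, 2.4]
grip_width: 0.104
```

Run:
```python
from plan import *
plan([(.459,-.2195,.06,.141)],0.0,.048)
```

```text
from [ 0.4595 -0.2199  0.0601] th 0.144 tilt 0.04 t 16.1 w 0.104
[[-0.0004, -0.0005, 0.0001, 0, 0, 0.2, 0.0]]
```

Run:
```python
from plan import *
plan([(.459,-.2197,.15,.141),(.47,-.18,.33,.05),(.5741,-.0544,.335,-.1916)],-1,.045)
```

```text
from [ 0.4595 -0.2199  0.0601] th 0.144 tilt 0.04 t 16.1 w 0.104
[[0.0, 0.0, -0.045, 0, 0, 0.1, -1], [-0.0005, -0.0003, -0.0449, 0, 0, 0.1, -1], [0.003, -0.008, -0.036, 0, 0, 1.0, -1], [0.003, -0.007, -0.036, 0, 0, 1.1, -1], [0.003, -0.008, -0.036, 0, 0, 1.0, -1], [0.003, -0.008, -0.036, 0, 0, 1.0, -1], [0.0031, -0.0073, -0.036, 0, 0, 1.1, -1], [0.028, -0.03, -0.001, 0, 0, 3.5, -1], [0.025, -0.032, -0.001, 0, 0, 3.4, -1], [0.024, -0.033, -0.002, 0, 0, 3.5, -1]]
[[0.0216, -0.0345, -0.001, 0, 0, 3.4, -1]]
```

move_arm:
  deltas:
    - [0.0, 0.0, -0.03, 0, 0, 0, -1]
    - [0, 0, -0.045, 0, 0, 0, -1]
    - [0.003, -0.008, -0.038, 0, 0, 1.0, -1]
    - [0.003, -0.007, -0.038, 0, 0, 1.1, -1]
    - [0.003, -0.008, -0.04, 0, 0, 1.0, -1]
    - [0.003, -0.008, -0.04, 0, 0, 1.0, -1]
    - [0.003, -0.007, -0.04, 0, 0, 1.2, -1]
    - [0.028, -0.03, -0.001, 0, 0, 3.5, -1]
    - [0.025, -0.032, -0.001, 0, 0, 3.5, -1]
    - [0.024, -0.033, -0.002, 0, 0, 3.5, -1]

```text
clock: 17.35
position: [0.5486, -0.0852, 0.3349]
ee_rot: [0.998, -0.067, 0.0, 0.0]
ft_force: [0.0, -0.6, -0.1]
grip_width: 0.104
```

move_arm:
  deltas:
    - [0.022, -0.034, -0.001, 0, 0, 3.5, -1]
    - [0, 0, 0, 0, 0, 0, -1]
    - [0, 0, 0, 0, 0, 0, -1]
    - [0, 0, 0, 0, 0, 0, -1]

```text
clock: 17.85
position: [0.5739, -0.0565, 0.3359]
ee_rot: [0.995, -0.097, 0.0, 0.0]
ft_force: [-0.1, 0.3, 0.0]
grip_width: 0.103
```

Run:
```python
from plan import *
plan([(.5741,-.0544,.300,-.1916)],-1,.045)
snap('side','s12');crop('s12','s12c',230,110,290,170,10)
snap('top','t12');crop('t12','t12c',240,150,290,200,12)
p=np.array(st()[0]); t=st()[1]; ex=np.array([np.cos(t),np.sin(t),0])
for n,(u,v,s) in(('side',(230,110,10)),('top',(240,150,12))):
    for X in (p-.0087*ex+[0,0,-.048],np.array([.5655,-.0527,.238]),p+[0,0,.018]): print(n,(proj(n,X)[0]-[u,v]+.5)*s)
```

```text
from [ 0.5739 -0.0565  0.3359] th -0.194 tilt 0.04 t 17.85 w 0.103
[[-0.0002, -0.0021, 0.0359, 0, 0, -0.2, -1]]
side [257.16623087 420.69491511]
side [257.27928122 573.7648676 ]
side [232.41214078 196.99930916]
top [365.05458963 379.76970513]
top [353.3245794  399.30766504]
top [379.40933059 321.87446303]
```

View pics/s12c.png

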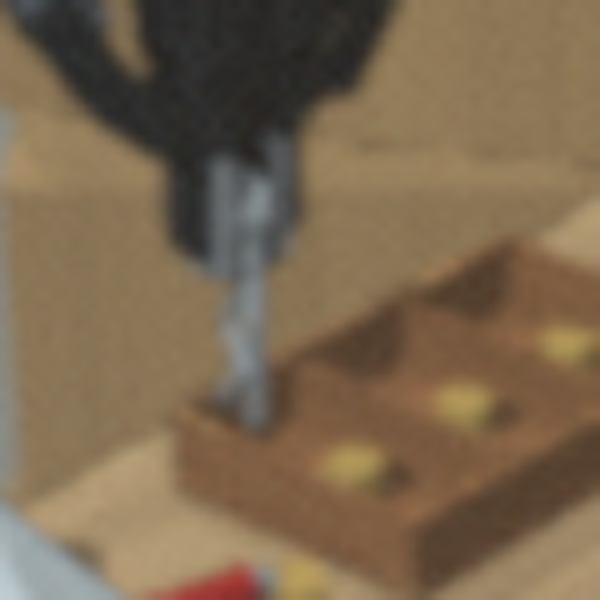

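View pics/t12c.png

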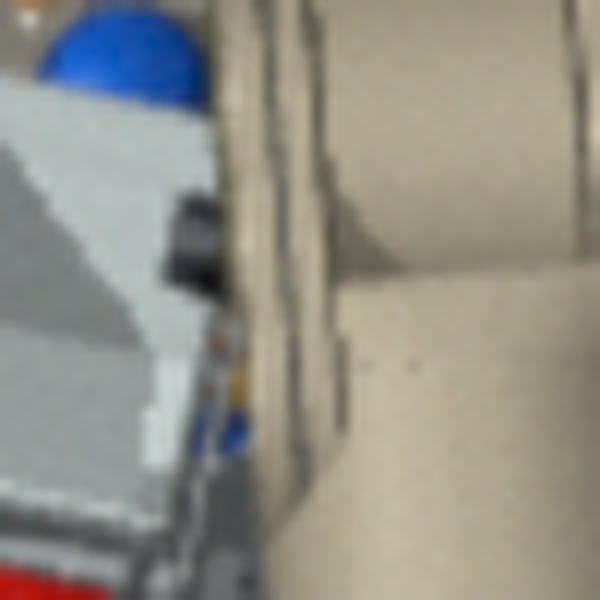

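The side picture shows the straight leg tip at crop (258,427), against a prediction of (257,421). So the clip hangs as expected. The hole is hidden there by the bar end, and the arm hides it in the top view. I'll refine the hole from the earlier clear top pictures.

Run:
```python
from plan import *
ims=[cv2.imread(f'pics/{t}.png').astype(float) for t in('t0','t5','t9')]
m=np.mean(ims,0); 
print(m[180:188,262:276].sum(2).round(0).astype(int))
# sleeve rows brassness
b=(m[:,:,2]-m[:,:,0]); print(b[178:190,256:278].round(0).astype(int))
for X in ((0,-.095,.238),(0,-.115,.238),(0,-.115,.228),(0,-.057,.228)): print(X,proj('top',pw(*X))[0])
```

```text
[[349 344 328 312 299 248 221 211 236 248 243 251 249 259]
 [404 409 401 392 368 353 334 331 355 326 277 250 244 238]
 [398 421 429 423 416 408 361 269 290 346 348 333 317 279]
 [353 375 394 407 409 409 352 270 297 399 410 404 390 329]
 [241 303 339 342 357 373 384 364 337 404 418 430 423 353]
 [225 283 308 261 271 302 354 375 359 366 380 388 379 311]
 [286 322 329 315 323 318 286 287 267 281 304 335 321 275]
 [313 322 327 322 328 323 313 304 250 253 265 273 275 257]]
[[ -5  12  26   2  15  19  18  16  13  10   7 -18 -52 -73 -67 -64 -83 -97
  -64 -21  -6  15]
 [ -6   2   6  16  60  71  68  51  39  24  -5 -45 -65 -58 -58 -79 -94 -63
  -20  -7  -3  21]
 [ -6  -4   0  26  82  99 119 114 105  97  80  40  23  12  -5 -59 -53 -17
   -5  -4   0  38]
 [ -5  -2   5  55  99 109 140 138 136 130 127 114 103 102 101  69  45  36
   20   8   1  41]
 [ -3   6   4  55  91 102 139 146 147 147 146 138  88  60  80 113 117 109
   91  43  11  51]
 [ -6  -9  -1  45  75  83 121 131 136 138 142 137  70  30  55 133 142 140
  123  45  22  58]
 [-21 -25  -8 -15  -4   3  42  57  92 113 121 125 116  94  82 135 146 147
  134  47  28  62]
 [-39 -22 -19 -50 -74 -74 -73 -54 -17  30  55  75 110 121 109 122 128 132
  106  27  43  65]
 [-37 -11 -34 -86 -87 -60 -54 -24 -13  -4   1   7  29  44  48  67  81  99
   78  16  48  68]
 [-44 -10 -43 -56 -24 -17 -13  -6  -5  -5  -6  -5  -2   1   3   9  14  23
   18   9  60  68]
 [-13  -4 -10 -15  -8  -7  -5  -4  -3  -4  -4  -4  -4  -4  -2  -3  -4  -1
   -1  19  63  66]
 [ -4  -3  -4  -5  -2  -3  -4  -4  -3  -3  -4  -4  -4  -3  -4  -4  -3  -4
   -2  29  61  63]]
(0, -0.095, 0.238) [268.95230774 182.7814775 ]
(0, -0.115, 0.238) [274.33163548 183.91555242]
(0, -0.115, 0.228) [274.2121272  184.22649595]
(0, -0.057, 0.228) [258.70832151 180.95868654]
```

move_arm:
  deltas:
    - [0, -0.001, 0.03, 0, 0, 0, -1]
    - [0, 0, 0.012, 0, 0, 0, -1]
    - [0, 0, 0, 0, 0, 0, -1]
    - [0, 0, 0, 0, 0, 0, -1]

```text
clock: 18.45
position: [0.5748, -0.0543, 0.2948]
ee_rot: [0.995, -0.096, 0.001, 0.0]
ft_force: [0.4, -0.8, -1.3]
grip_width: 0.106
```

Run:
```python
from plan import *
plan([(.5741,-.0555,.292,-.1916)],-1,.045)
snap('side','s13');crop('s13','s13c',230,110,290,190,7.5)
p=np.array(st()[0]); t=st()[1]; ex=np.array([np.cos(t),np.sin(t),0])
for X in (p-.0087*ex+[0,0,-.048],np.array([.5655,-.0537,.238]),p+[0,0,.018]): print((proj('side',X)[0]-[230,110]+.5)*7.5)
```

```text
from [ 0.5748 -0.0543  0.2948] th -0.193 tilt 0.07 t 18.45 w 0.106
[[-0.0005, 0.0013, 0.0028, 0, 0, -0.1, -1]]
[190.68589197 410.09386736]
[194.7516845 429.2901505]
[172.45164646 249.20643083]
```

View pics/s13c.png

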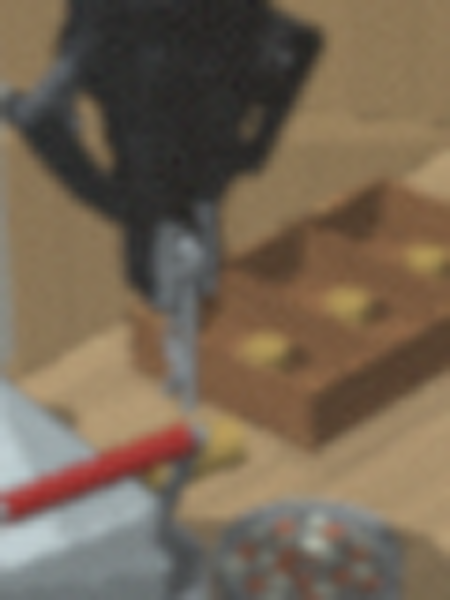

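move_arm:
  deltas:
    - [0, 0.001, 0.003, 0, 0, 0, -1]
    - [0, 0, 0.003, 0, 0, 0, -1]
    - [0, 0, 0.003, 0, 0, 0, -1]
    - [0, 0, 0, 0, 0, 0, -1]

```text
clock: 19.0
position: [0.5742, -0.0552, 0.2845]
ee_rot: [0.995, -0.096, -0.0, 0.0]
ft_force: [1.1, -0.3, -0.3]
grip_width: 0.104
```

Run:
```python
from plan import *
plan([(.5741,-.0555,.292,-.1916)],-1,.045)
print(manip.get_obs()['ft_force'],manip.get_obs()['torque'])
```

```text
from [ 0.5742 -0.0552  0.2845] th -0.193 tilt 0.03 t 19.0 w 0.104
[[0.0, 0.0003, -0.0075, 0, 0, -0.1, -1]]
[ 1.11911759 -0.31690941 -0.2646029 ] [ 0.04371009 -0.00123403 -0.00521036]
```

move_arm:
  deltas:
    - [0, 0, 0.003, 0, 0, 0, -1]
    - [0, 0, 0.003, 0, 0, 0, -1]
    - [0, 0, 0, 0, 0, 0, -1]

```text
clock: 19.38
position: [0.5742, -0.0551, 0.2785]
ee_rot: [0.995, -0.096, -0.0, -0.0]
ft_force: [0.5, 0.6, -1.0]
grip_width: 0.106
```

There is no force with the tip about 8 mm below the mouth, so it is in the hole. I'll push on.

move_arm:
  deltas:
    - [0, 0, 0.004, 0, 0, 0, -1]
    - [0, 0, 0.004, 0, 0, 0, -1]
    - [0, 0, 0.004, 0, 0, 0, -1]
    - [0, 0, 0, 0, 0, 0, -1]

```text
clock: 19.88
position: [0.5745, -0.0552, 0.2666]
ee_rot: [0.995, -0.096, 0.0, -0.0]
ft_force: [1.8, 1.2, -1.3]
grip_width: 0.107
```

Run:
```python
from plan import *
plan([(.5741,-.0555,.246,-.1916)],-1,.045)
print(manip.get_obs()['ft_force'],manip.get_obs()['torque'])
snap('side','s14');crop('s14','s14c',230,110,290,190,7.5)
```

```text
from [ 0.5745 -0.0552  0.2666] th -0.193 tilt 0.02 t 19.88 w 0.107
[[-0.0003, 0.0004, 0.0206, 0, 0, -0.1, -1]]
[ 1.82827325  1.24174164 -1.26243262] [ 0.16716922 -0.54638904  0.01735733]
```

View pics/s14c.png

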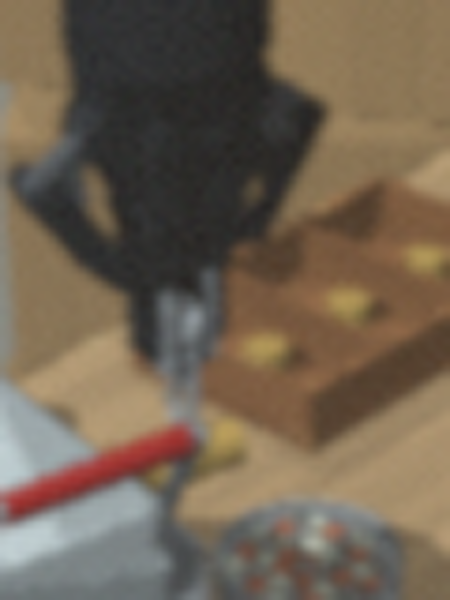

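The clip is now half in, with its legs disappearing behind the bar end at crop (185,420). I'll keep pushing.

move_arm:
  deltas:
    - [0, 0, 0.004, 0, 0, 0, -1]
    - [0, 0, 0.004, 0, 0, 0, -1]
    - [0, 0, 0.004, 0, 0, 0, -1]

```text
clock: 20.3
position: [0.5744, -0.0551, 0.2545]
ee_rot: [0.995, -0.096, 0.0, -0.0]
ft_force: [2.4, 1.8, 1.3]
grip_width: 0.102
```

move_arm:
  deltas:
    - [0, 0, 0.004, 0, 0, 0, -1]
    - [0, 0, 0.004, 0, 0, 0, -1]
    - [0, 0, 0, 0, 0, 0, -1]

```text
clock: 20.68
position: [0.5741, -0.0551, 0.2462]
ee_rot: [0.995, -0.096, -0.0, -0.0]
ft_force: [2.4, 1.9, -2.0]
grip_width: 0.109
```

Run:
```python
from plan import *
plan([(.5741,-.0555,.246,-.1916)],-1,.045)
print(manip.get_obs()['ft_force'],manip.get_obs()['torque'])
snap('side','s15');crop('s15','s15c',230,110,290,190,7.5)
p=np.array(st()[0])
print((proj('side',p+[0,0,.018])[0]-[230,110]+.5)*7.5)
```

```text
from [ 0.5741 -0.0551  0.2462] th -0.193 tilt 0.04 t 20.68 w 0.109
[[0.0001, 0.0004, 0.0002, 0, 0, -0.1, -1]]
[ 2.41114667  1.85994696 -1.96288686] [ 0.44325931 -0.5563847   0.01771589]
[179.28533201 361.6758391 ]
```

View pics/s15c.png

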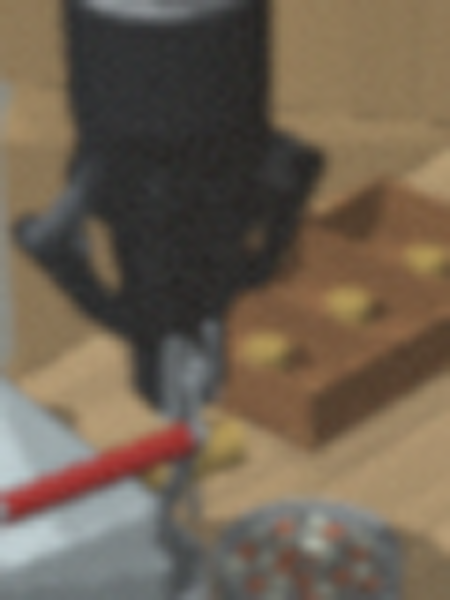

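The downward pull on the tool (-2 N) at full depth fits a snapped clip. I'll release with a small opening and raise.

move_arm:
  deltas:
    - [0, 0, 0, 0, 0, 0, -0.6]
    - [0, 0, 0, 0, 0, 0, -0.5]
    - [0, 0, 0, 0, 0, 0, -0.5]
    - [0, 0, -0.015, 0, 0, 0, -0.5]
    - [0, 0, -0.03, 0, 0, 0, -0.5]
    - [0, 0, -0.045, 0, 0, 0, -0.5]
    - [0, 0.04, -0.045, 0, 0, 0, -0.5]
    - [-0.02, 0.05, 0, 0, 0, 0, -0.5]
    - [-0.02, 0.05, 0, 0, 0, 0, -0.5]
    - [-0.02, 0.05, 0, 0, 0, 0, -0.5]

```text
clock: 21.98
position: [0.4779, -0.2314, 0.3832]
ee_rot: [0.995, -0.096, 0.001, 0.0]
ft_force: [0.9, -0.3, -0.3]
grip_width: 0.249
```

Run:
```python
from plan import *
st()
snap('side','s16');crop('s16','s16c',215,120,290,190,8)
snap('top','t16');crop('t16','t16c',205,115,305,205,6)
T=np.array(pw(0,-.095,.228))
R=lambda x,z:np.array(pw(x,-.095,.198+z))
for n,(u,v,s) in(('side',(215,120,8)),('top',(205,115,6))):
    print(n,[((proj(n,R(x,z))[0]-[u,v]+.5)*s).round(0).tolist() for x,z in((.0085,.066),(0,.04),(.0085,.077))])
```

```text
side [[310.0, 308.0], [326.0, 379.0], [309.0, 281.0]]
top [[391.0, 391.0], [387.0, 410.0], [392.0, 389.0]]
```

View pics/s16c.png

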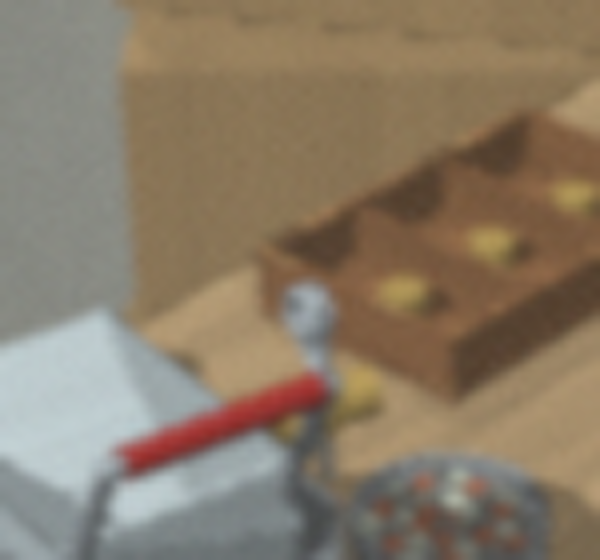

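View pics/t16c.png

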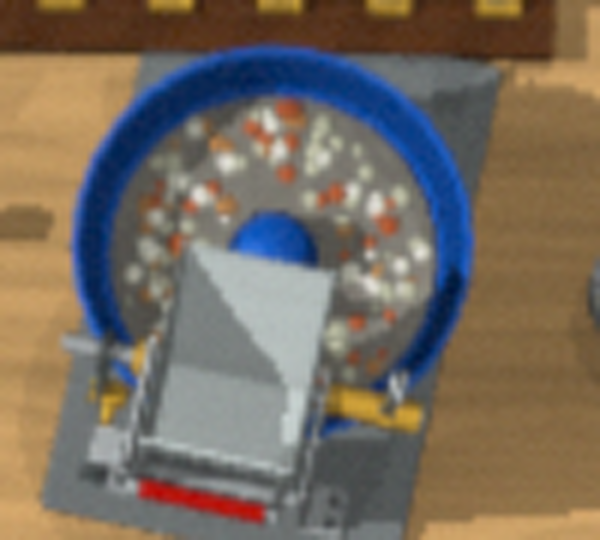

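Run:
```python
from plan import *
crop('t16','a',255,165,285,195,19);crop('s16','b',240,145,270,185,14)
R=lambda x,z,y=0:np.array(pw(x,-.0958+y,.198+z))
for n,tag,(u,v,s) in(('top','t16',(255,165,19)),('side','s16',(240,145,14))):
    im=cv2.imread('pics/'+('a' if n=='top' else 'b')+'.png')
    for x,z,y in((.0085,.066,0),(-.0025,.066,0),(.0195,.066,0),(.0085,.077,.005),(.0085,.077,-.005),(0,.04,0)):
        a=(proj(n,R(x,z,y))[0]-[u,v]+.5)*s; cv2.drawMarker(im,tuple(int(k) for k in a),(0,255,0),0,10,1)
    cv2.imwrite('pics/ab_'+n+'.png',im)
```

```text
(no output)
```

View pics/ab_top.png

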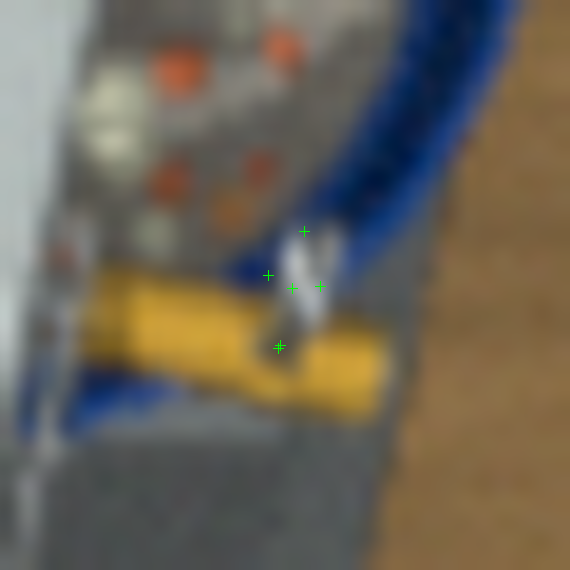

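View pics/ab_side.png

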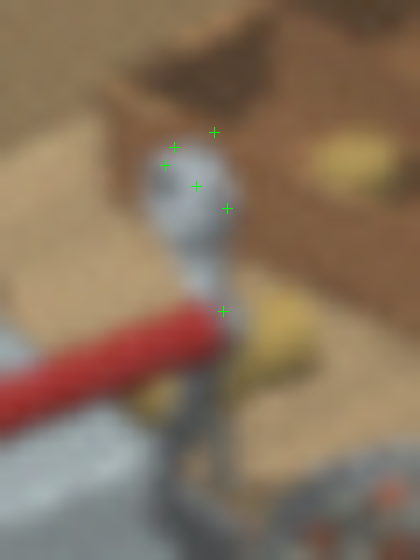

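Run:
```python
from plan import *
R=lambda x,z,y=0:np.array(pw(x,-.0958+y,.198+z))
for X in ((0,0),(0,.02),(.0155,.002),(.0085,.066)): print(X,(proj('side',R(*X))[0]-[240,145]+.5)*14)
crop('s16','b2',245,145,265,185,20);im=cv2.imread('pics/b2.png')
a=cv2.imread('pics/s9.png')[145:185,245:265]; im=np.hstack([im[:600],cv2.resize(a,None,fx=20,fy=20,interpolation=cv2.INTER_CUBIC)[:600]])
cv2.imwrite('pics/b3.png',im[:600])
```

```text
(0, 0) [228.50942035 472.48548647]
(0, 0.02) [226.04600958 393.11870924]
(0.0155, 0.002) [186.34433778 432.51002347]
(0.0085, 0.066) [196.29701856 186.9041795 ]
```

View pics/b3.png

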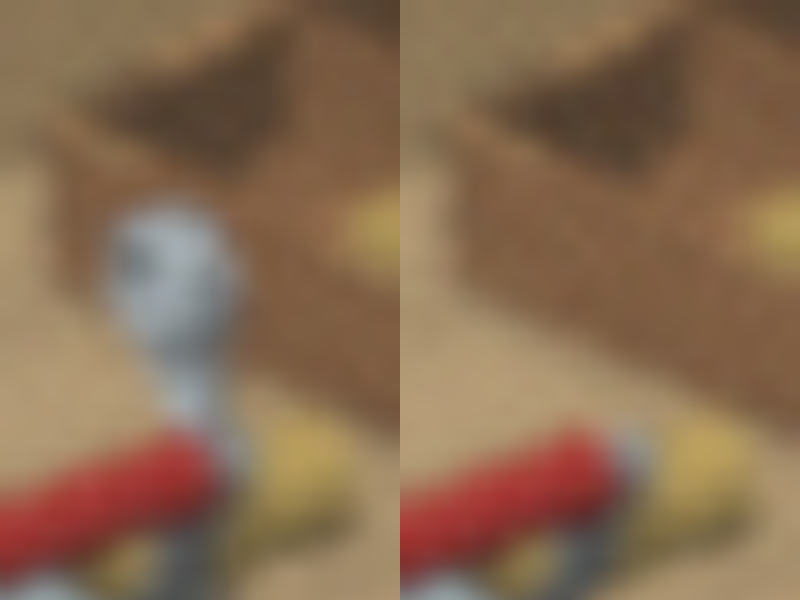

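Run:
```python
from plan import *
a=cv2.imread('pics/s8.png')[180:225,195:255];b=cv2.imread('pics/s16.png')[180:225,195:255]
cv2.imwrite('pics/cmp2.png',cv2.resize(np.vstack([a,b]),None,fx=6.6,fy=6.6,interpolation=cv2.INTER_CUBIC))
d=np.abs(cv2.imread('pics/s16.png').astype(int)-cv2.imread('pics/s0.png').astype(int)).sum(2)
m=(cv2.blur(d.astype(np.float32),(3,3))>70).astype(np.uint8);n,l,s,c=cv2.connectedComponentsWithStats(m)
print([(s[i].tolist()) for i in range(1,n) if s[i,4]>4 and s[i,0]<340])
sw=(0.5918,-0.3748,-0.130)
th=st()[1]
print(st()[0],th,st()[3]['joint_pos'].round(2))
```

```text
[[306, 0, 41, 111, 2717], [306, 8, 7, 12, 54], [250, 155, 7, 8, 39], [301, 179, 6, 6, 29], [314, 199, 5, 10, 34], [326, 203, 7, 5, 22], [209, 204, 6, 4, 17], [197, 300, 13, 18, 85], [196, 307, 3, 3, 7]]
[ 0.4757362  -0.23623843  0.38296425] -0.2024430270984962 [ 0.88  0.13 -0.56  1.41  0.07  1.62 -1.45]
```

View pics/cmp2.png

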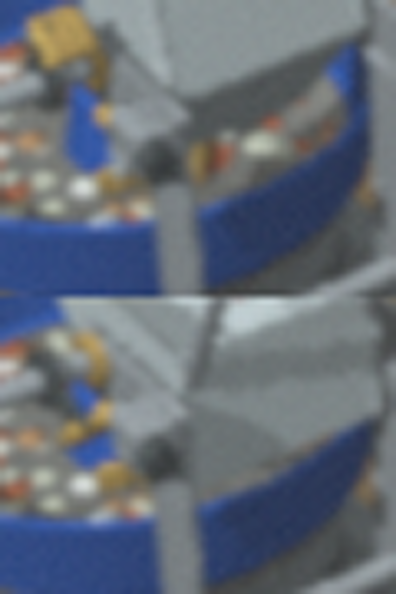

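Both screws have left the cup, and nothing new lies on the base or shelf. Brass shows in the bowl at both sides of the upright, at the top half's (115,180) and (200,160). Coil and leg offsets agree in the side view, so the clip is upright at about -30 mm. Now the switch.

Run:
```python
from plan import *
sw=(0.5918,-0.3748,-0.130)
a=pw(-.068,0,.17,sw);b=pw(-.068,0,.09,sw);c=pw(-.068,0,.071,sw)
plan([(*a,-.13),(*b,-.13),(*c,-.13)],-1,.048)
```

```text
from [ 0.4757 -0.2362  0.383 ] th -0.202 tilt 0.16 t 22.07 w 0.251
[[0.012, 0.02, 0.035, 0, 0, -0.7, -1], [0.012, 0.019, 0.036, 0, 0, -0.7, -1], [0.012, 0.02, 0.035, 0, 0, -0.7, -1], [0.012, 0.02, 0.036, 0, 0, -0.7, -1], [0.011, 0.02, 0.035, 0, 0, -0.7, -1], [0.0111, 0.0205, 0.036, 0, 0, -0.7, -1], [0.0, 0.0, 0.04, 0, 0, 0.0, -1], [0.0, 0.0, 0.04, 0, 0, 0.0, -1], [0.0, 0.0, 0.019, 0, 0, 0.0, -1]]
```

move_arm:
  deltas:
    - [0.012, 0.02, 0.035, 0, 0, -0.7, -1]
    - [0.012, 0.019, 0.036, 0, 0, -0.7, -1]
    - [0.012, 0.02, 0.035, 0, 0, -0.7, -1]
    - [0.012, 0.02, 0.036, 0, 0, -0.7, -1]
    - [0.011, 0.02, 0.035, 0, 0, -0.7, -1]
    - [0.011, 0.02, 0.036, 0, 0, -0.7, -1]
    - [0, 0, 0, 0, 0, 0, -1]
    - [0, 0, 0, 0, 0, 0, -1]

```text
clock: 23.08
position: [0.5297, -0.3583, 0.1704]
ee_rot: [0.998, -0.06, 0.001, 0.0]
ft_force: [-0.1, 0.4, 0.3]
grip_width: -0.001
```

Run:
```python
from plan import *
sw=(0.5918,-0.3748,-0.130)
b=pw(-.068,0,.09,sw);c=pw(-.068,0,.071,sw)
plan([(*b,-.13),(*c,-.13)],-1,.048)
snap('side','s17');crop('s17','s17c',285,145,345,205,10)
snap('top','t17');crop('t17','t17c',320,160,370,210,12)
print((proj('side',st()[0])[0]-[285,145]+.5)*10)
```

```text
from [ 0.5297 -0.3583  0.1704] th -0.119 tilt 0.09 t 23.07 w -0.001
[[-0.002, 0.004, 0.04, 0, 0, 0.3, -1], [-0.0024, 0.0043, 0.0404, 0, 0, 0.3, -1], [0.0, 0.0, 0.019, 0, 0, 0.0, -1]]
[402.44221328  70.95523517]
```

View pics/s17c.png

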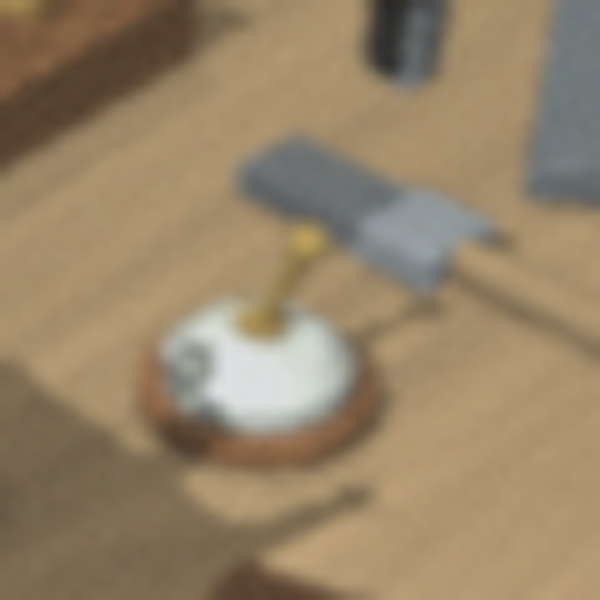

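View pics/t17c.png

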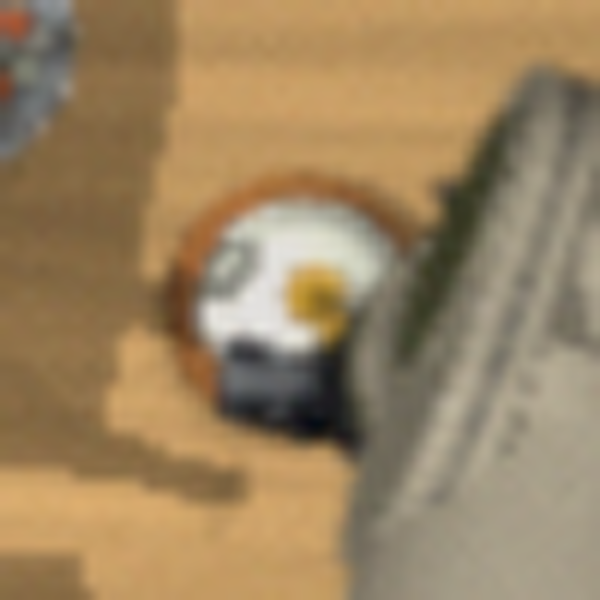

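The ball is at side crop (310,240), leaning away towards the robot side as fitted, and the closed fingertip is at crop (405,75) above and behind it. I'll descend behind the ball, then push.

move_arm:
  deltas:
    - [-0.002, 0.004, 0.04, 0, 0, 0.3, -1]
    - [-0.002, 0.004, 0.04, 0, 0, 0.3, -1]
    - [0.0, 0.0, 0.018, 0, 0, 0.0, -1]
    - [0, 0, 0, 0, 0, 0, -1]

```text
clock: 23.68
position: [0.524, -0.3659, 0.071]
ee_rot: [0.998, -0.065, -0.0, -0.0]
ft_force: [0.2, -0.1, 0.1]
grip_width: -0.001
```

Run:
```python
from plan import *
sw=(0.5918,-0.3748,-0.130)
b=pw(-.01,0,.071,sw);c=pw(.004,0,.071,sw)
plan([(*b,-.13),(*c,-.13)],-1,.012)
snap('side','s18');crop('s18','s18c',285,145,345,205,10)
```

```text
from [ 0.524  -0.3659  0.071 ] th -0.129 tilt 0.03 t 23.68 w -0.001
[[0.012, 0.0, 0.0, 0, 0, 0.0, -1], [0.011, 0.0, 0.0, 0, 0, 0.0, -1], [0.012, 0.0, 0.0, 0, 0, 0.0, -1], [0.012, 0.0, 0.0, 0, 0, 0.0, -1], [0.0114, 0.0001, 0.0, 0, 0, 0.0, -1], [0.007, 0.0, 0.0, 0, 0, 0.0, -1], [0.007, 0.0, 0.0, 0, 0, 0.0, -1]]
```

View pics/s18c.png

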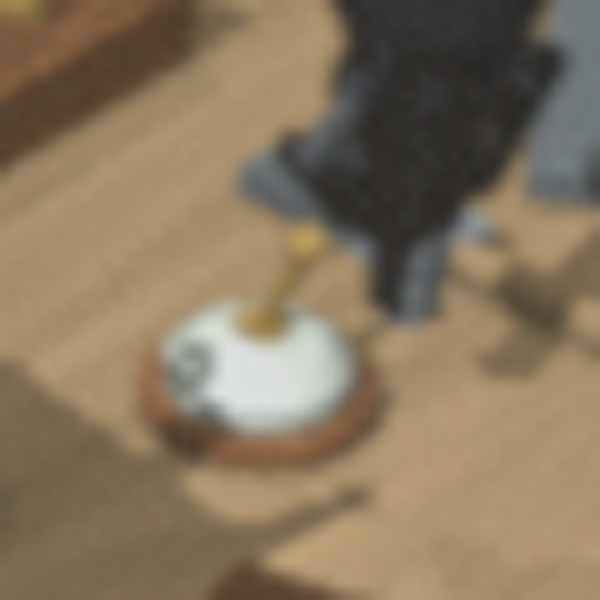

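The fingertip stands behind the ball, with the tip at crop (405,310) and the ball at (310,240), and the way is free. I'll push.

move_arm:
  deltas:
    - [0.012, 0.0, 0.0, 0, 0, 0.0, -1]
    - [0.011, 0.0, 0.0, 0, 0, 0.0, -1]
    - [0.012, 0.0, 0.0, 0, 0, 0.0, -1]
    - [0.012, 0.0, 0.0, 0, 0, 0.0, -1]
    - [0.011, 0, 0.0, 0, 0, 0.0, -1]
    - [0.007, 0.0, 0.0, 0, 0, 0.0, -1]
    - [0.007, 0.0, 0.0, 0, 0, 0.0, -1]
    - [0, 0, 0, 0, 0, 0, -1]

```text
clock: 24.72
position: [0.5928, -0.3762, 0.0697]
ee_rot: [0.998, -0.065, -0.003, -0.0]
ft_force: [-11.6, 1.2, 1.5]
grip_width: 0.004
```

Run:
```python
from plan import *
st()
snap('side','s19');crop('s19','s19c',285,145,345,205,10)
```

```text
(no output)
```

View pics/s19c.png

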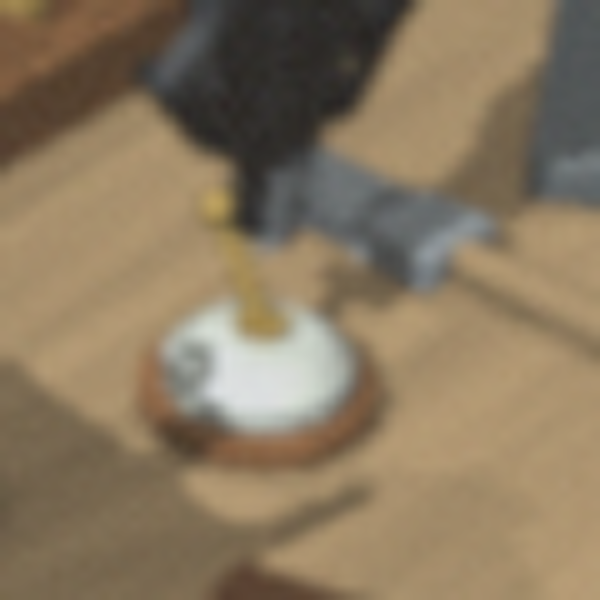

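The lever is thrown to the other side, with the ball at crop (215,205) and 11.6 N at its stop. I'll back off, rise and check everything.

move_arm:
  deltas:
    - [-0.015, 0, 0, 0, 0, 0.0, -1]
    - [-0.03, 0, 0, 0, 0, 0.0, -1]
    - [-0.03, 0, -0.03, 0, 0, 0.0, -1]
    - [-0.03, 0, -0.04, 0, 0, 0.0, -1]
    - [-0.03, 0.02, -0.045, 0, 0, 0.0, -1]
    - [0, 0.03, -0.045, 0, 0, 0.0, -1]
    - [0, 0, 0, 0, 0, 0, -1]
    - [0, 0, 0, 0, 0, 0, -1]

```text
clock: 25.78
position: [0.4552, -0.4074, 0.2304]
ee_rot: [0.998, -0.065, 0.0, -0.0]
ft_force: [-0.5, 0.5, 0.3]
grip_width: 0.001
```

Run:
```python
from plan import *
st()
snap('side','s20');snap('top','t20');crop('s20','s20c',150,110,350,260,4);crop('t20','t20c',150,90,370,250,3.6)
sw=(0.5918,-0.3748,-0.130); s_,c_=np.sin(.5)*.048,np.cos(.5)*.048
for n,(u,v,s) in(('side',(150,110,4)),('top',(150,90,3.6))): print(n,(proj(n,pw(s_,0,.036+c_,sw))[0]-[u,v]+.5)*s)
print(manip.get_obs()['ft_force'],manip.get_obs()['clock'])
```

```text
side [629.60997826 217.34128052]
top [717.53259514 313.88891828]
[ 0.71132156 -0.09656286 -0.7639525 ] 25.875
```

View pics/s20c.png

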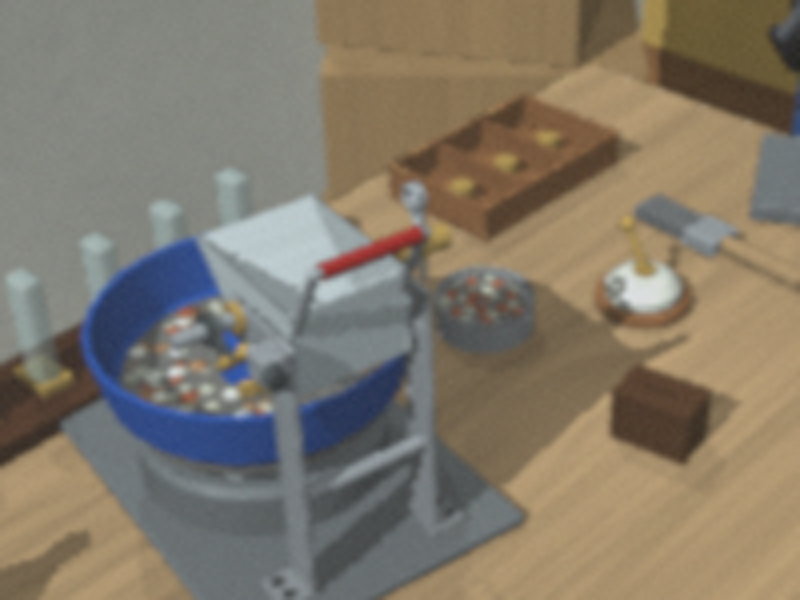

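View pics/t20c.png

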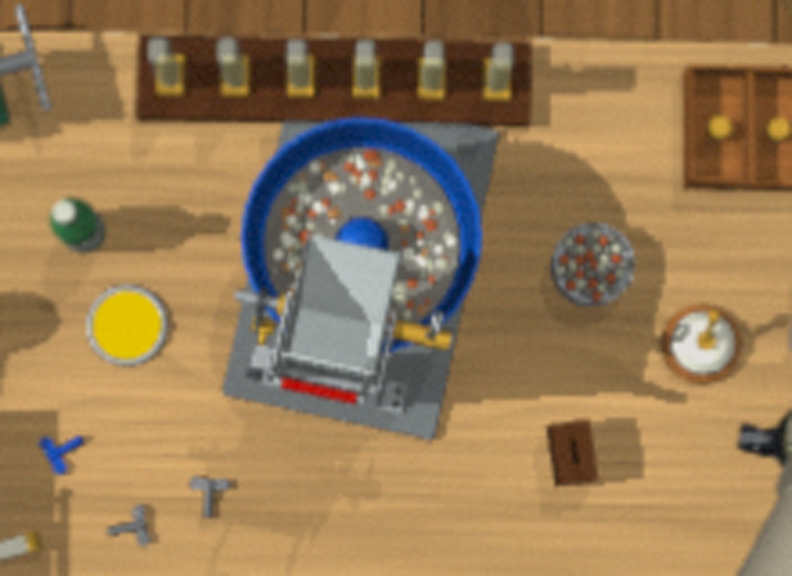

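The block is empty, the bystanders are in place, the clip stands in the sleeve and the lever leans the other way. I'll measure the lever angle more closely.

Run:
```python
from plan import *
crop('s20','e1',296,155,328,195,14);crop('t20','e2',330,165,362,197,16)
sw=(0.5918,-0.3748,-0.130)
for n,t,(u,v,s) in(('side','e1',(296,155,14)),('top','e2',(330,165,16))):
    im=cv2.imread(f'pics/{t}.png')
    for q,col in((.35,(0,0,255)),(.5,(0,255,0))):
        a=(proj(n,pw(.048*np.sin(q),0,.036+.048*np.cos(q),sw))[0]-[u,v]+.5)*s; cv2.drawMarker(im,tuple(int(k) for k in a),col,0,14,1); print(n,q,a)
    cv2.imwrite(f'pics/{t}.png',im)
```

```text
side 0.35 [177.85054931 130.93453346]
side 0.5 [159.63492391 130.69448183]
top 0.35 [308.17634758 219.22208282]
top 0.5 [309.03375616 195.06185902]
```

View pics/e1.png

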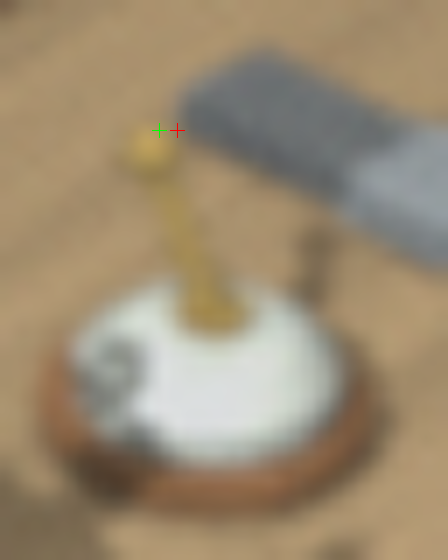

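View pics/e2.png

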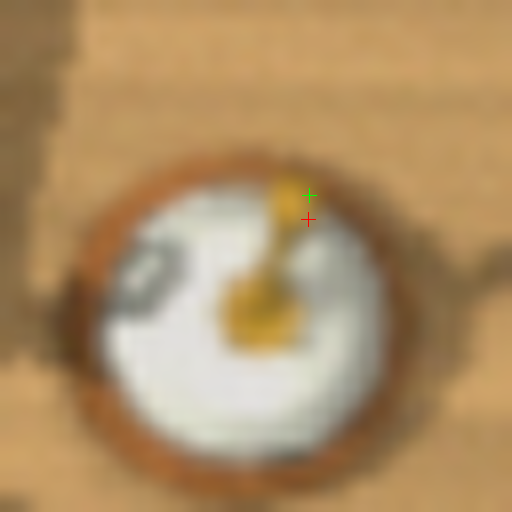

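Run:
```python
from fit import *
C11=cc(330,170,18);C12=cc(296,165,18);E1=cc(296,155,14);E2=cc(330,165,16)
B=lambda q:(.048*np.sin(q),0,.036+.048*np.cos(q))
def g(p):
    r=[]
    for n,o,X in [('top',C11(327,323),B(-.5)),('side',C12(357,72),B(-.5)),('top',E2(290,200),B(p[3])),('side',E1(150,150),B(p[3]))]: r+=list(proj(n,tr(p,X))[0]-o)
    return np.array(r)
for b in(0,):
    s=least_squares(g,[.59,-.375,0,.4]); print(s.x,g(s.x).reshape(-1,2).round(2))
for q in(.3,.35,.4,.45,.5):
    h=lambda p:g([*p,q]); s=least_squares(h,[.59,-.375,0]); print(q,s.x,s.cost)
```

```text
[ 0.59364119 -0.37171473  0.03543658  0.40956918] [[-0.15  0.09]
 [ 0.27  0.03]
 [-0.41  0.03]
 [-0.02 -0.96]]
0.3 [ 0.59574658 -0.37095316  0.08633137] 1.1326829056650154
0.35 [ 0.59476416 -0.37131443  0.06364593] 0.7531754042775561
0.4 [ 0.59381786 -0.37165282  0.04003814] 0.6061726036895873
0.45 [ 0.5929115  -0.37196571  0.01576987] 0.6662820395609755
0.5 [ 0.59204896 -0.37225199 -0.00888699] 0.9078767000065978
```

The angle fits to about 0.91 of the throw, with roughly ±0.1 uncertainty. There is plenty of time, so I'll press once more, a little higher on the ball, to be sure it is at its stop.

Run:
```python
from plan import *
sw=(.5936,-.3717,.035)
plan([(*pw(-.06,0,.16,sw),.035),(*pw(-.06,0,.074,sw),.035)],-1,.045)
```

```text
from [ 0.4551 -0.4067  0.2296] th -0.129 tilt 0.1 t 25.88 w -0.002
[[0.025, -0.014, 0.023, 0, 0, -3.1, -1], [0.025, -0.013, 0.023, 0, 0, -3.2, -1], [0.0258, -0.0116, 0.0236, 0, 0, -3.1, -1], [0.0, 0.0, 0.043, 0, 0, 0.0, -1], [0.0, 0.0, 0.043, 0, 0, 0.0, -1]]
```

move_arm:
  deltas:
    - [0.025, -0.014, 0.023, 0, 0, -3.1, -1]
    - [0.025, -0.013, 0.023, 0, 0, -3.2, -1]
    - [0.025, -0.012, 0.024, 0, 0, -3.1, -1]
    - [0.0, 0.0, 0.043, 0, 0, 0.0, -1]
    - [0.0, 0.0, 0.042, 0, 0, 0.0, -1]
    - [0, 0, 0, 0, 0, 0, -1]
    - [0, 0, 0, 0, 0, 0, -1]

```text
clock: 26.75
position: [0.5335, -0.3745, 0.0772]
ee_rot: [1.0, 0.017, 0.001, 0.0]
ft_force: [-0.0, 0.5, 0.3]
grip_width: -0.0
```

Run:
```python
from plan import *
sw=(.5936,-.3717,.035)
plan([(*pw(-.005,0,.074,sw),.035)],-1,.014)
```

```text
from [ 0.5335 -0.3745  0.0772] th 0.035 tilt 0.07 t 26.75 w -0.0
[[0.014, 0.0, 0.001, 0, 0, 0.0, -1], [0.014, 0.0, 0.001, 0, 0, 0.0, -1], [0.013, -0.001, 0.0, 0, 0, 0.0, -1], [0.0141, 0.0003, 0.0012, 0, 0, 0.0, -1]]
```

move_arm:
  deltas:
    - [0.014, 0.0, 0.001, 0, 0, 0.0, -1]
    - [0.014, 0.0, 0.001, 0, 0, 0.0, -1]
    - [0.013, -0.001, 0.001, 0, 0, 0.0, -1]
    - [0.014, 0, 0.001, 0, 0, 0.0, -1]
    - [0, 0, 0, 0, 0, 0, -1]

```text
clock: 27.38
position: [0.5889, -0.3708, 0.0715]
ee_rot: [1.0, 0.018, 0.0, -0.0]
ft_force: [-0.2, -0.2, -0.5]
grip_width: 0.002
```

move_arm:
  deltas:
    - [0.003, 0.0, 0, 0, 0, 0.0, -1]
    - [0.003, 0.0, 0, 0, 0, 0.0, -1]
    - [0, 0, 0, 0, 0, 0, -1]

```text
clock: 27.75
position: [0.5929, -0.372, 0.0718]
ee_rot: [1.0, 0.017, -0.001, 0.0]
ft_force: [-3.2, 0.3, 1.2]
grip_width: 0.004
```

move_arm:
  deltas:
    - [0.002, 0.0, 0, 0, 0, 0.0, -1]
    - [0.002, 0.0, 0, 0, 0, 0.0, -1]
    - [0, 0, 0, 0, 0, 0, -1]

```text
clock: 28.12
position: [0.5936, -0.3721, 0.0715]
ee_rot: [1.0, 0.016, -0.004, -0.0]
ft_force: [-19.3, 3.8, 10.8]
grip_width: 0.001
```

The tool gained only 0.7 mm for a 16 N rise, so the lever is at its hard stop. I'll back away.

move_arm:
  deltas:
    - [-0.01, 0, 0, 0, 0, 0.0, -1]
    - [-0.03, 0, 0, 0, 0, 0.0, -1]
    - [-0.03, 0, -0.03, 0, 0, 0.0, -1]
    - [-0.03, 0, -0.04, 0, 0, 0.0, -1]
    - [-0.03, 0.02, -0.045, 0, 0, 0.0, -1]
    - [0, 0.03, -0.045, 0, 0, 0.0, -1]
    - [0, 0, 0, 0, 0, 0, -1]
    - [0, 0, 0, 0, 0, 0, -1]

```text
clock: 29.12
position: [0.4696, -0.4252, 0.2312]
ee_rot: [1.0, 0.017, 0.0, -0.0]
ft_force: [0.1, -0.0, -0.4]
grip_width: -0.002
```

Run:
```python
from plan import *
snap('side','s21');snap('top','t21');crop('s21','s21c',150,110,350,260,4)
d=np.abs(cv2.imread('pics/s21.png').astype(int)-cv2.imread('pics/s20.png').astype(int)).sum(2)
print(np.argwhere(cv2.blur(d.astype(np.float32),(3,3))>70)[:,::-1][:40].tolist()[:12])
o=manip.get_obs();print(o['position'],o['ft_force'],o['clock'])
```

```text
[[477, 4], [378, 5], [379, 5], [380, 5], [381, 5], [382, 5], [383, 5], [384, 5], [385, 5], [386, 5], [387, 5], [388, 5]]
[ 0.46947401 -0.42453762  0.23047535] [ 0.17878097 -0.21612997 -1.42416067] 29.225
```

View pics/s21c.png

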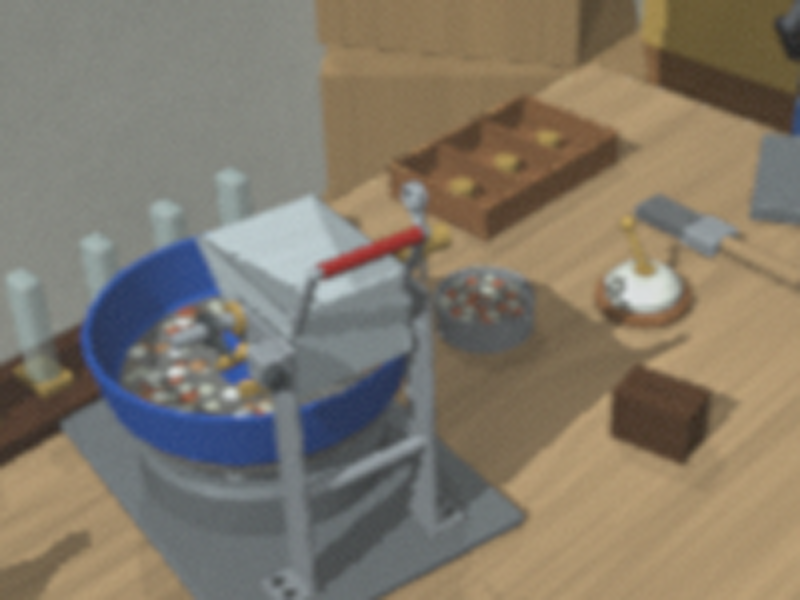

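The side picture shows the cup home, the clip's coil upright at (415,195), the lever on with its ball at (628,222), and the arm clear. I'm handing in.

Run:
```python
from workcell import manip
print(manip.hand_in())
```

```text
the job is handed in; nothing more can be done
None
```

I carried out every step in order and handed the job in with the clock at about 29 s. The hand-in gives no verdict.

- **Screws:** I put the brass screw in the cup beside the other one, seen in the top view. I pushed the red bar over to its stop (about 26 N there) and drew back. The cup swung home empty. One screw shows clearly in the bowl. The second is hidden by the cup, and I infer it is in the bowl because the cup is empty and nothing new lies on the base or shelf in the side view.
- **Clip:** It went into the cross-hole without jamming, and the force turned to a slight downward pull at full depth, which fits it having snapped on. From the robot's position its tip is about 30 mm below the sleeve's axis. The side view shows it upright. The top view put its coil about 1 pixel (4 mm) off to one side; I took that as camera error because the coil and leg line up in the side view.
- **Switch:** I threw it over only after letting go of the clip. The pictures alone gave about 0.91 rad, ±0.1, which was too close to 0.85. I pressed again and it moved only 0.7 mm for 16 N more, so it was against its hard stop.

In the last pictures the arm was clear of everything. The bystanders looked where they started, by eye and not measured one by one.

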